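# Put away the honey and cheese things

## Robot

A 6-joint arm with a two-finger parallel gripper is mounted at the origin on the work surface. World frame = base frame: x ahead of the robot, y to its left, z up, the work surface at z = 0. Lengths are in m, angles in rad, forces in N, time in s.
With the tool pointing down it reaches from about 0.35 to 0.775 m from the base axis. Payload 7.3 kg.
Tool frame: the origin (TCP) lies on the centre line of the jaws, within the pads' length; the fingertips stand tip_reach ahead of it and the grasp point (between the pads) lies 6 mm ahead of it (tip_reach is the distance from the TCP to the fingertips, in m); x points along the fingers, y is the direction in which the jaws open and shut, and the axes are right-handed (so a half turn about x gives the same grasp; the last joint's range is limited). The gripper opens to 92 mm and grips with 3 to 60 N. Pads are 19 mm wide; open, the fingers measure 130 mm over their backs; the gripper's body (75 mm by 190 mm) begins 47 mm behind the grasp point.
Start: joints at [-1.443, 0.342, 1.524, -0, 1.275, -0.146], TCP at [0.142, -0.505, 0.252] pointing down, gripper open.
Joint ranges: [-2.53, 2.53], [-0.77, 2.02], [0.04, 2.7], [-1, 4.14], [0.28, 2.66], [-3.11, 3.11]. Speed limits (rad/s): [2.57, 2.57, 3.14, 3.14, 3.14, 3.14].

## Interface

Orientations are given as [roll, pitch, yaw] about the fixed x, y, z axes, in that order (R = Rz(yaw) Ry(pitch) Rx(roll)).
In Python, from cell import observe, read_camera, get_calibration, hand_in, tip_reach gives the robot as it stands. The module is installed in compiled form; this text tells all that it offers.
- The arm moves only by the shell command python3 -m crank 'ROWS' [FORCE]. ROWS is JSON, a list of rows, each an object of numbers: "fingers": the opening, from -1 (shut) to 1 (fully open); "tx", "ty", "tz": the shift along the tool's x, y, z in units of 40 mm (1.0 is 40 mm); "roll": the turn about the tool's x in units of 10 degrees (1.0 is 10 degrees). In form: [{"fingers": .., "tx": .., "ty": .., "tz": .., "roll": ..}, ...]. A call has exactly 8 rows; each row is the pose to reach, as a shift and turn from the pose commanded when the call began, along the tool's axes at that moment; what a row does not reach only later rows make up. A row lasts 1/8 s, in which the tool goes at most 62.5 mm and 10.7 degrees, less where a joint would pass 70% of its speed; a pose out of reach is approached as far as the arm can. A call with a gripper value outside its range is refused whole. The fingers move at their own pace and stop on an object; FORCE is the grip in N (left out, the last holds). Time passes only in rows, so rows that repeat a pose let the fingers close, or fill a call up. It gives the time, the measured TCP pose, the force and the opening at its end, in the units of the state.
- observe(): the state, without advancing time (a new reading comes with each control period).
- read_camera(name): name is "scene" or "top"; returns (picture, depth): 480x640x3 uint8, red, green, blue; 480x640 float32, m along the optical axis (not along the pixel's ray), 0 where there is no reading.
- get_calibration(name): a dict with "vertical_fov" (degrees; the focal length in pixels is half the picture's height over the tangent of half this angle, whatever the lens; pixels are square), "cx", "cy" (the principal point, pixels), "dist_coeffs" ([k1, k2, p1, p2, k3] as OpenCV has them; the pictures are not rectified), "pose" (4x4, takes a point from camera to world coordinates). Camera axes: x right, y down, z forward; pixel columns grow to the right and rows downward; lengths in m; the calibration is good to about 2 mm. A picture is of the moment at which its call begins. get_calibration takes no time and is no camera call.
- hand_in(): hands the job in, once; it reports no verdict.
The state is a dict: "time": time; "qpos": joint angles; "qvel": joint speeds; "joint_efforts": joint torques, N m; "tool_pos": TCP position; "tool_rot": TCP orientation; "contact_force": force on the tool from outside, world axes, zero at the start; "torque": the same for the moment, N m; "opening": finger opening in m.
Only numpy, scipy, OpenCV 4.12 (cv2) and the standard library are available. Lean on these libraries where they do the work, as an engineer would, in place of code of your own. Each camera call takes 0.05 s, during which the arm holds its last target. There are 200 camera calls.

## Task

Put the washed honey and cheese things away: every honey dipper was left standing on its head in the crocks, so turn each one end for end and stand it back in any of the crocks on its handle, head up, one dipper to a crock. Press each cheese tool that is out on the table into its own cutout in the case, down past the catches until it lies flat and fully home, and leave everything else on the table where it is.

Things in the scene. Friction and masses are not known exactly. Their poses are not given: they have to be found in the camera images.
- crock: Three round white stoneware crocks in a row on a wooden tray, fixed (tray 78 x 236 x 12). Origin: centre of the tray's underside on the table, z up, y along the row; crocks at y = -75, 0 and +75. Each: outside diameter 56, inside about 43, rim 107 above the table, inner floor 18 above it.
- well1 (a point): centre of the inner floor of the crock at y = -75 of the row (18 above the table, 89 below its rim)
- well2 (a point): the same for the middle crock
- well3 (a point): the same for the crock at y = +75
- rest: Notched wooden rest for laying a utensil across (optional), fixed: base 70 (x) x 170 (y) x 12 with V-notched posts, 12 thick, at y = -74 and +74. A rod lying along the rest's y in both 90-degree V notches (51 wide at the top) cannot roll. V bottoms 42 above the table, arm tips 67; a 22 mm handle in them has its axis 58 above the table, a 36 mm head 67. Origin: centre of underside, z up.
- rest_mid (a point): point midway between the two notches at the height of the V bottoms (42 above the table)
- dipper1: Turned-wood honey dipper, 200 long, 80 g: grooved head 36 in diameter, 40 long, then a straight round handle 22 in diameter, 160 long. Origin: centre of the head's flat end; z runs along it from there to the butt of the handle (z up = head down). At the start it stands head-down in a crock, butt 218 above the table. Balance point 80 from the head end. May be absent.
- dipper1_butt (a point): centre of the flat end of that dipper's handle (200 from the head end)
- dipper2: Turned-wood honey dipper, 200 long, 80 g: grooved head 36 in diameter, 40 long, then a straight round handle 22 in diameter, 160 long. Origin: centre of the head's flat end; z runs along it from there to the butt of the handle (z up = head down). At the start it stands head-down in a crock, butt 218 above the table. Balance point 80 from the head end. May be absent.
- dipper2_butt (a point): centre of the flat end of that dipper's handle (200 from the head end)
- dipper3: Turned-wood honey dipper, 200 long, 80 g: grooved head 36 in diameter, 40 long, then a straight round handle 22 in diameter, 160 long. Origin: centre of the head's flat end; z runs along it from there to the butt of the handle (z up = head down). At the start it stands head-down in a crock, butt 218 above the table. Balance point 80 from the head end. May be absent.
- dipper3_butt (a point): centre of the flat end of that dipper's handle (200 from the head end)
- cleaver: Cheese cleaver lying flat: dark wood handle 100 x 24 wide x 24 tall, then a broad flat steel blade 65 long x 56 wide x 8 thick whose underside is level with the handle's. About 140 g. Origin: underside of the handle's middle; x points along it from handle to blade (blade from x = 50 to 115), z up. May be absent.
- fork: Two-pronged cheese fork lying flat: the same handle (100 x 24 x 24), then a narrow flat steel head 80 long x 36 wide x 8 thick, underside level with the handle's. About 140 g. Origin and axes as for the cleaver (head from x = 50 to 130). May be absent.
- case: Open flat case, fixed, 230 (x) x 180 (y), rim 22.5 above the table, with a rigid cream insert, face 20 above the table. Two cutouts, 14 deep (floor 6 above the table), in the outlines of the two tools, blades to the case's +x. Clearance per side: 1.5 at the handle, 2.5 at the blade and ends; edges chamfered 2.5. Sprung catches: see cleaver_seat. Origin: centre of underside, z up.
- cleaver_seat (a point): Cutout floor under the cleaver handle's middle, case x = -30, y = +45, 6 above the table; the cleaver's origin comes here, x along the case's x. A pair of sprung rubber catches here jut 2.7 from the slot's sides: the tool stops on them about 11 above the floor and is pressed past them (5 to 15 N on the handle's middle). Home: handle top 30 above the table, 10 above the insert.
- fork_seat (a point): the same for the fork, with catches like the cleaver's: case x = -30, y = -45, 6 above the table
- jug: Glass mug-shaped jug, 90 in diameter and 150 tall; a loose bystander to be left alone. Origin: centre of its underside.
- cup: Small white cup, 68 in diameter, 60 tall; a loose bystander to be left alone. Origin: centre of its underside.
- honey: Honey jar, 72 in diameter, 100 tall; a loose bystander to be left alone. Origin: centre of its underside.
Things that resemble listed ones, but are neither listed nor needed, are in the scene too. What is shaped like the fork but purple is not meant.

How it is judged:
At the end, for the whole second after the job is handed in: Each dipper present rests head up in a crock, butt within 14 mm of its floor, within 23 degrees of upright; each cheese tool present rests in its own cutout, underside under 3.5 mm above its floor, within 6 mm and 4.5 degrees of its place, flat within 3.5 degrees (angle between each of dipper1, dipper2, dipper3's own z axis and vertical above 2.74159 rad and z of dipper1_butt in the frame of crock between 0.014 and 0.032 m and x of dipper1_butt in the frame of crock between -0.023 and 0.023 m and y of dipper1_butt in the frame of crock between -0.098 and 0.098 m and linear speed of each of dipper1, dipper2, dipper3, cleaver, fork below 0.03 m/s and z of dipper2_butt in the frame of crock between 0.014 and 0.032 m and x of dipper2_butt in the frame of crock between -0.023 and 0.023 m and y of dipper2_butt in the frame of crock between -0.098 and 0.098 m and z of dipper3_butt in the frame of crock between 0.014 and 0.032 m and x of dipper3_butt in the frame of crock between -0.023 and 0.023 m and y of dipper3_butt in the frame of crock between -0.098 and 0.098 m and z of each of cleaver, fork in the frame of case below 0.0095 m and horizontal distance between cleaver and cleaver_seat below 0.006 m and angle between the x axis of each of cleaver, fork and the x axis of case, either way round below 0.08 rad and angle between the z axis of each of cleaver, fork and the z axis of case, either way round below 0.06 rad and horizontal distance between fork and fork_seat below 0.006 m); the robot touches nothing.
It fails at once if a bystander (jug, cup or honey jar) is pushed more than 50 mm or knocked over (distance of any of jug, cup, honey from where it was at the start of the episode above 0.05 m or angle between any of jug, cup, honey's own z axis and vertical above 0.6 rad).
Of dipper1, dipper2, dipper3 only 2 to 3 are there at a start; the rules pass over those that are not, and their reading is None.
Of cleaver, fork only 1 to 2 are there at a start; the rules pass over those that are not, and their reading is None.
At some moment in a run one of cleaver, fork may be knocked a few centimetres aside while the robot is not near it.
It also fails if it takes over 210 s, if anything falls off the work surface, if the arm or the gripper's body presses on something with over 40 N, if the wrist force passes 120 N, or if a joint passes its speed limit or range.

## Working session

There is one attempt and no reset: what is moved stays moved. The work goes in short steps, Python scripts to look and compute and a shell command to move; the robot and the scene stay as the last step left them, time stands still between calls to the robot, and variables do not carry over. Pictures are saved under pics/ and viewed, about 12 in all and at most 16, crops included, and the job is handed in when it is done.

```bash
mkdir -p pics; ls; python3 - <<'E'
from cell import *
import cv2,json,numpy as np
print(observe()); print(tip_reach if not callable(tip_reach) else tip_reach())
for n in("scene","top"):
    p,d=read_camera(n); c=get_calibration(n); print(n,c)
    cv2.imwrite(f"pics/{n}0.png",p[:,:,::-1]); np.save(f"pics/{n}0.npy",d)
E
```

```text
pics
{'time': 0.0, 'qpos': array([-1.44298692e+00,  3.42702070e-01,  1.52502576e+00, -2.59232845e-05,
        1.27538011e+00, -1.45971059e-01]), 'qvel': array([ 0.00044407,  0.00108637, -0.00206465, -0.00057884, -0.00115997,
        0.00024138]), 'joint_efforts': array([ 1.17280113e-03, -4.31239522e+01, -2.44218636e+01,  7.18871481e-02,
        5.60763048e-02, -1.26902819e-04]), 'tool_pos': array([ 0.14192722, -0.50506817,  0.25105259]), 'tool_rot': array([-1.70040966,  1.56928084,  1.71497103]), 'contact_force': array([-0.65484557,  0.63634014, -0.49713227]), 'torque': array([-0.00480656,  0.00654359, -0.01024314]), 'opening': 0.09154804763966788}
0.025
scene {'vertical_fov': 52.74725331331959, 'cx': 317.795261841007, 'cy': 234.3255663617239, 'dist_coeffs': array([-0.09433903,  0.        ,  0.        ,  0.        ,  0.        ]), 'pose': array([[-0.7451585 ,  0.52719402, -0.40841801,  1.03089035],
       [ 0.66662329,  0.57160211, -0.47841866,  0.50438083],
       [-0.01876686, -0.62875869, -0.77737399,  1.09000064],
       [ 0.        ,  0.        ,  0.        ,  1.        ]])}
top {'vertical_fov': 44.62060547762705, 'cx': 312.5739152397142, 'cy': 243.60347264660547, 'dist_coeffs': array([-0.17907862,  0.        ,  0.        ,  0.        ,  0.        ]), 'pose': array([[-0.01854611, -0.99546719,  0.09327981,  0.40791467],
       [-0.99958237,  0.0205286 ,  0.02033867, -0.1041295 ],
       [-0.02216138, -0.09286365, -0.99543218,  1.53552295],
       [ 0.        ,  0.        ,  0.        ,  1.        ]])}
```

View pics/top0.png

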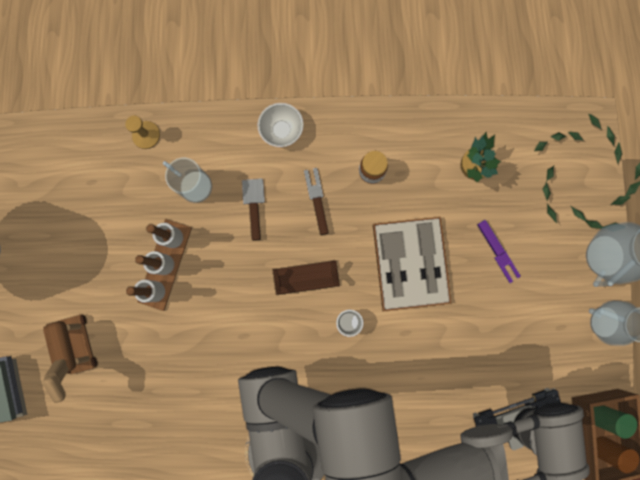

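View pics/scene0.png

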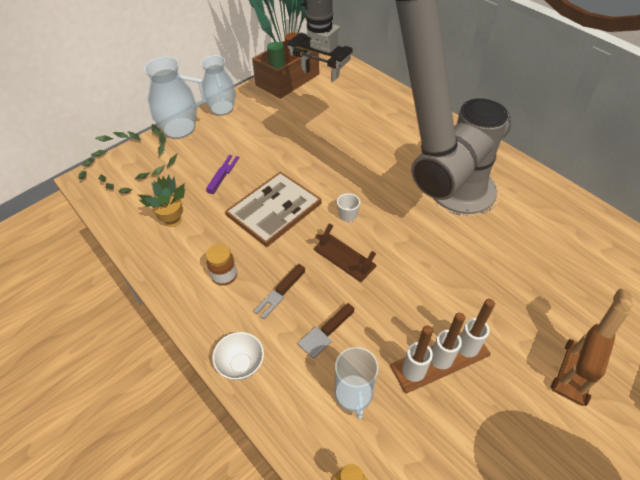

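The top view shows all three dippers in crocks around (150,260), the cleaver at (255,210), the fork at (317,200) and the case at (412,263). The rest is at (307,278), the cup at (349,322), the honey jar at (374,166) and the jug at (190,180). I'll measure using depth.

```bash
cat > h.py <<'E'
import numpy as np,cv2
from cell import *
from scipy.spatial.transform import Rotation as R
def K(c):
    f=240/np.tan(np.radians(c["vertical_fov"]/2)); return np.array([[f,0,c["cx"]],[0,f,c["cy"]],[0,0,1.]])
def rays(n,uv):
    c=get_calibration(n); p=cv2.undistortPoints(np.array(uv,float).reshape(-1,1,2),K(c),np.array(c["dist_coeffs"])).reshape(-1,2)
    return c["pose"],np.c_[p,np.ones(len(p))]
def plane(n,uv,z):
    T,r=rays(n,uv); d=r@T[:3,:3].T; o=T[:3,3]; return o+d*((z-o[2])/d[:,2])[:,None]
def proj(n,P):
    c=get_calibration(n); T=np.linalg.inv(c["pose"]); return cv2.projectPoints(np.array(P,float).reshape(-1,1,3),cv2.Rodrigues(T[:3,:3])[0],T[:3,3],K(c),np.array(c["dist_coeffs"]))[0].reshape(-1,2)
def cloud(n,d):
    v,u=np.mgrid[:480,:640]; T,r=rays(n,np.c_[u.ravel(),v.ravel()])
    P=(r*d.reshape(-1,1))@T[:3,:3].T+T[:3,3]; P[d.ravel()==0]=np.nan; return P.reshape(480,640,3)
def tool():
    s=observe(); m=R.from_euler('xyz',s["tool_rot"]).as_matrix(); return s,m
def go(x,y,z,jaw=None):
    "shift (in 40 mm units) and roll (10 deg units) to bring the grasp point to x,y,z, jaw axis at angle jaw deg"
    s,m=tool(); g=s["tool_pos"]+.006*m[:,0]; t=m.T@(np.array([x,y,z])-g)/.04
    out=dict(t=s["time"],grasp=(g*1000).round(1).tolist(),shift=t.round(2).tolist(),F=s["contact_force"].round(1).tolist(),open=round(s["opening"]*1000,1))
    a=np.degrees(np.arctan2(m[1,1],m[0,1])); out["jaw"]=round(a,1)
    if jaw is not None:
        e=(jaw-a+90)%180-90; out["roll"]=round(e*np.sign(m[2,0])/10,2)
    print(out)
E
python3 - <<'E'
from h import *
d=np.load("pics/top0.npy"); P=cloud("top",d); im=cv2.imread("pics/top0.png")
def box(name,u0,u1,v0,v1,z0,z1):
    Q=P[v0:v1,u0:u1].reshape(-1,3); Q=Q[(Q[:,2]>z0)&(Q[:,2]<z1)]
    r=cv2.minAreaRect((Q[:,:2]*1000).astype(np.float32)); print(name,len(Q),np.round(r[0],1),np.round(r[1],1),round(r[2],1),Q[:,2].mean().round(4)); return Q
box("table",200,240,300,340,-.1,.1)
box("case",365,462,210,318,.012,.04)
box("cleaverH",243,270,195,245,.018,.04); box("cleaver",238,270,172,245,.004,.04)
box("forkH",300,335,190,240,.018,.04); box("fork",298,335,163,240,.004,.04)
box("rest",265,360,255,300,.006,.1); box("restposts",265,360,255,300,.05,.1)
box("tray",130,195,215,312,.006,.02)
for n,u0,u1,v0,v1 in(("c3",150,185,215,247),("c2",140,175,248,277),("c1",130,168,277,305)): box(n,u0,u1,v0,v1,.1,.112)
box("butts",125,185,215,305,.2,.23)
go(.5,0,.3,0)
c=im[160:320,120:450]; cv2.imwrite("pics/crop1.png",cv2.resize(c,None,fx=2.4,fy=2.4,interpolation=cv2.INTER_CUBIC))
E
```

```text
table 1592 [355.9 176.5] [105.8 103.4] 89.6 0.0003
case 4276 [ 492.1 -314.3] [231.5 214.9] 5.0 0.02
cleaverH 341 [613.7  79.2] [100.7  24.7] 4.3 0.0239
cleaver 1018 [650.5  82.5] [ 83.4 194.7] 89.7 0.0135
forkH 341 [631.8 -92.6] [114.9  23.9] 11.0 0.0241
fork 865 [665.4 -83.7] [ 96.  204.5] 88.7 0.014
rest 1769 [463.6 -69.4] [246.4 115.1] 88.9 0.0182
restposts 192 [463.4 -53. ] [ 64.6 160. ] 7.0 0.0602
tray 1313 [509.1 331. ] [177.8 259. ] 89.8 0.0118
c3 148 [574.3 296.4] [53.5 55.2] 59.7 0.1066
c2 149 [502.8 321. ] [52.4 55.1] 74.7 0.1066
c1 135 [433.2 346.8] [52.2 52.5] 89.7 0.1059
butts 255 [503.9 322.8] [ 23.3 173.3] 71.4 0.2159
{'t': 0.1, 'grasp': [142.0, -505.1, 245.1], 'shift': [-1.36, -9.74, -12.03], 'F': [0.2, 0.0, 0.1], 'open': 91.6, 'jaw': np.float64(-74.3), 'roll': np.float64(-7.43)}
```

View pics/crop1.png

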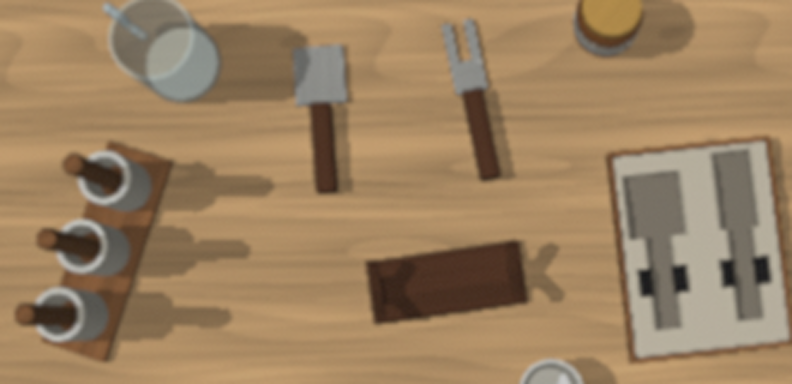

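```bash
python3 - <<'E'
from h import *
np.set_printoptions(suppress=True,precision=1)
cr=lambda L:[(a/2.4+120,b/2.4+160) for a,b in L]
C=plane("top",cr([(608,155),(770,138),(790,340),(633,360)]),.0225)[:,:2]*1000
print("case",C.mean(0),np.linalg.norm(np.roll(C,-1,0)-C,axis=1)); e=(C[0]-C[3]+C[1]-C[2]); print(np.degrees(np.arctan2(e[1],e[0])))
P=cloud("top",np.load("pics/top0.npy"))
Q=P[212:316,368:460].reshape(-1,3); Q=Q[(Q[:,2]>.0)&(Q[:,2]<.035)]
c=np.array([.4921,-.3143])
for a in (4,5,6):
    t=np.radians(a); M=np.array([[np.cos(t),np.sin(t)],[-np.sin(t),np.cos(t)]])
# cutouts: low pixels inside case
t=np.radians(np.degrees(np.arctan2(e[1],e[0]))); M=np.array([[np.cos(t),np.sin(t)],[-np.sin(t),np.cos(t)]])
L=(Q[:,:2]*1000-C.mean(0))@M.T
low=(Q[:,2]<.013)&(abs(L[:,0])<105)&(abs(L[:,1])<82)
for s in(1,-1):
    X=L[low&(L[:,1]*s>0)]; print("cut",s,len(X),X[:,0].min(),X[:,0].max(),[ (x,np.mean(np.percentile(X[abs(X[:,0]-x)<10,1],[3,97]))) for x in(-70,-50,-10,10,60)])
F=plane("top",cr([(486,180),(498,178),(464,92),(486,88)]),.022)[:,:2]*1000; print("fork handle ends",F,F.mean(0))
H=plane("top",cr([(314,192),(337,190),(310,104),(333,102)]),.022)[:,:2]*1000; print("cleaver",H.mean(0))
for n,uv,z in(("jug",(194,184),0.01),("jugtop",(184,176),.15),("cup",(349,322),.06),("honey",(374,163),.1),("bowl",(281,125),.05)): print(n,plane("top",[uv],z)[0]*1000)
for n,u0,u1,v0,v1 in(("b3",140,165,220,244),("b2",130,158,248,275),("b1",122,148,277,305)):
    q=P[v0:v1,u0:u1].reshape(-1,3); q=q[(q[:,2]>.208)&(q[:,2]<.228)]; print(n,len(q),q.mean(0)*1000, cv2.minAreaRect((q[:,:2]*1000).astype(np.float32))[:2])
E
```

```text
case [ 493.3 -330.3] [178.8 220.6 171.8 223.1]
4.498214413379546
cut 1 961 -96.70008170857813 104.96599857395688 [(-70, np.float64(42.707316768621965)), (-50, np.float64(51.31467611676467)), (-10, np.float64(43.08667938826116)), (10, np.float64(39.06890568931436)), (60, np.float64(43.51232410921207))]
cut -1 834 -103.29042148390805 104.42622074078636 [(-70, np.float64(-46.776742607194436)), (-50, np.float64(-46.676482705914964)), (-10, np.float64(-43.85389413805106)), (10, np.float64(-43.81717768075231)), (60, np.float64(-42.313515391108176))]
fork handle ends [[ 571.7  -99.5]
 [ 573.6 -112.5]
 [ 668.9  -77.4]
 [ 672.8 -101.5]] [621.7 -97.7]
cleaver [611.9  77.1]
jug [718.  242.2  10. ]
jugtop [710.3 235.6 150. ]
cup [ 346.8 -161.7   60. ]
honey [ 742.1 -232.5  100. ]
bowl [861.5   3.3  50. ]
b3 70 [575.9 297.2 216.9] ((577.0833129882812, 297.0826416015625), (21.96293830871582, 18.98604965209961))
b2 80 [503.3 323.  217.6] ((503.33502197265625, 323.7003173828125), (20.966115951538086, 21.21208381652832))
b1 77 [431.6 345.2 217.5] ((431.48602294921875, 346.084228515625), (20.71405601501465, 20.856172561645508))
```

```bash
cat > fit.py <<'E'
from h import *
from scipy.optimize import minimize
def rect(L,x0,x1,y0,y1,s=1.2):
    sd=np.minimum.reduce([L[:,0]-x0,x1-L[:,0],L[:,1]-y0,y1-L[:,1]]); return 1/(1+np.exp(-np.clip(sd/s,-30,30)))
def loc(Q,p):
    t=np.radians(p[2]); M=np.array([[np.cos(t),np.sin(t)],[-np.sin(t),np.cos(t)]]); return (Q[:,:2]*1000-p[:2])@M.T
def opt(f,p0):
    best=min((minimize(f,np.array(p0)+o,method="Nelder-Mead",options=dict(initial_simplex=np.array(p0)+o+np.array([[0,0,0],[4,0,0],[0,4,0],[0,0,3]]))) for o in ([0,0,0],[3,3,2],[-3,-3,-2],[3,-3,0])),key=lambda r:r.fun)
    return best.x.round(1),round(best.fun,3)
def near(P,c,r,z1=.05):
    Q=P.reshape(-1,3); return Q[(np.hypot(*(Q[:,:2]-np.array(c)/1000).T)<r/1000)&(Q[:,2]<z1)]
def fitcase(P,p0=(493,-330,4.5)):
    Q=near(P,p0[:2],150); lab=(Q[:,2]<.013)
    def f(p):
        L=loc(Q,p); k=(abs(L[:,0])<108)&(abs(L[:,1])<83)&(abs(L[:,0]+30)>16)
        m=np.zeros(len(L))
        for y,e,w in((45,115,56),(-45,130,36)):
            m=np.maximum(m,np.maximum(rect(L,-82.5,22.5,y-13.5,y+13.5),rect(L,17.5,e-27.5,y-w/2-2.5,y+w/2+2.5)))
        return np.mean(abs(m-lab)[k])
    return opt(f,p0)
def fittool(P,p0,fork):
    Q=near(P,p0[:2],150); h=np.clip(Q[:,2]*1000,-2,30); e,w=(130,36) if fork else(115,56)
    def f(p):
        L=loc(Q,p); k=(L[:,0]>-75)&(L[:,0]<e+(20))&(abs(L[:,1])<45)
        m=np.maximum(24*rect(L,-50,50,-12,12),0 if fork else 8*rect(L,50,e,-w/2,w/2)); 
        if fork: k&=L[:,0]<60; m=np.maximum(m,8*rect(L,50,80,-18,18))
        return np.minimum(abs(m-h)[k],16).mean()
    return opt(f,p0)
E
python3 - <<'E'
from fit import *
P=cloud("top",np.load("pics/top0.npy")); S=cloud("scene",np.load("pics/scene0.npy"))
for n,X in(("top",P),("scene",S)):
    print(n,"case",fitcase(X),"cleaver",fittool(X,(613,78,5),0),"fork",fittool(X,(622,-95,11),1))
E
```

```text
top case (array([ 493.9, -330.6,    5.2]), np.float64(0.074)) cleaver (array([614.4,  80.3,   3.3]), np.float64(2.647)) fork (array([625.2, -94. ,  10.9]), np.float64(2.561))
scene case (array([ 491.5, -332.1,    5.3]), np.float64(0.097)) cleaver (array([612. ,  78.6,   2.7]), np.float64(2.148)) fork (array([623.5, -94.9,  10.4]), np.float64(2.494))
```

```bash
python3 -c "
from h import *
go(.639,-.0917,.10,-79.3)"
```

```text
{'t': 0.1, 'grasp': [142.0, -505.1, 245.1], 'shift': [3.64, -6.58, -14.76], 'F': [0.2, 0.0, 0.1], 'open': 91.6, 'jaw': np.float64(-74.3), 'roll': np.float64(0.5)}
```

```bash
python3 -m crank '[{"fingers":0,"tx":0,"ty":-0.8,"tz":-1.8,"roll":0.5},{"fingers":0,"tx":0.2,"ty":-1.6,"tz":-3.6,"roll":0.5},{"fingers":0,"tx":0.5,"ty":-2.2,"tz":-5,"roll":0.5},{"fingers":0,"tx":0.8,"ty":-2.8,"tz":-6.4,"roll":0.5},{"fingers":0,"tx":1.2,"ty":-3.5,"tz":-7.8,"roll":0.5},{"fingers":0,"tx":1.6,"ty":-4.1,"tz":-9.2,"roll":0.5},{"fingers":0,"tx":2,"ty":-4.7,"tz":-10.6,"roll":0.5},{"fingers":0,"tx":2.4,"ty":-5.3,"tz":-12,"roll":0.5}]' 30; python3 -c "
from h import *
go(.639,-.0917,.10,-79.3)"
```

```text
time: 1.1
tool_pos: [0.5214, -0.1916, 0.1639]
tool_rot: [0.12, 1.57, -2.835]
contact_force: [0.6, -2.1, -0.5]
opening: 0.046
{'t': 1.1, 'grasp': [521.4, -191.6, 157.9], 'shift': [1.45, -1.91, -3.35], 'F': [0.6, -2.1, -0.5], 'open': 46.0, 'jaw': np.float64(-79.3), 'roll': np.float64(-0.0)}
```

```bash
python3 -m crank '[{"fingers":0,"tx":0.3,"ty":-0.6,"tz":-1.1,"roll":0},{"fingers":0,"tx":0.8,"ty":-1.2,"tz":-2.2,"roll":0},{"fingers":0,"tx":1.3,"ty":-1.9,"tz":-3.3,"roll":0},{"fingers":0,"tx":1.45,"ty":-1.9,"tz":-3.35,"roll":0},{"fingers":0,"tx":1.45,"ty":-1.9,"tz":-3.35,"roll":0},{"fingers":0,"tx":1.45,"ty":-1.9,"tz":-3.35,"roll":0},{"fingers":0,"tx":1.45,"ty":-1.9,"tz":-3.35,"roll":0},{"fingers":0,"tx":1.45,"ty":-1.9,"tz":-3.35,"roll":0}]' >/dev/null; python3 -c "
from fit import *
go(.639,-.0917,.025,-79.3)
p,d=read_camera('scene');S=cloud('scene',d); print(fittool(S,(623.5,-94.9,10.4),1),fittool(S,(612,78.6,2.7),0))
"
```

```text
{'t': 2.1, 'grasp': [637.6, -94.3, 101.4], 'shift': [1.91, -0.06, -0.05], 'F': [0.2, 0.3, -0.2], 'open': 46.1, 'jaw': np.float64(-79.4), 'roll': np.float64(-0.01)}
(array([624.3, -94.4,  10.4]), np.float64(2.423)) (array([611.9,  78.6,   3.2]), np.float64(2.166))
```

```bash
python3 -m crank '[{"fingers":0,"tx":0.6,"ty":-0.06,"tz":-0.05,"roll":0},{"fingers":0,"tx":1.2,"ty":-0.06,"tz":-0.05,"roll":0},{"fingers":0,"tx":1.7,"ty":-0.06,"tz":-0.05,"roll":0},{"fingers":0,"tx":1.88,"ty":-0.06,"tz":-0.05,"roll":0},{"fingers":0,"tx":1.88,"ty":-0.06,"tz":-0.05,"roll":0},{"fingers":-1,"tx":1.88,"ty":-0.06,"tz":-0.05,"roll":0},{"fingers":-1,"tx":1.88,"ty":-0.06,"tz":-0.05,"roll":0},{"fingers":-1,"tx":1.88,"ty":-0.06,"tz":-0.05,"roll":0}]' 40; python3 -m crank '[{"fingers":-1,"tx":0},{"fingers":-1,"tx":0},{"fingers":-1,"tx":0},{"fingers":-1,"tx":-0.5},{"fingers":-1,"tx":-1},{"fingers":-1,"tx":-1.5},{"fingers":-1,"tx":-2},{"fingers":-1,"tx":-2}]'; python3 -c "
from h import *
t=np.radians(5.2);go(.4669+.015*np.cos(t),-.3788+.015*np.sin(t),.1,95.2)"
```

```text
time: 3.15
tool_pos: [0.6396, -0.0911, 0.0322]
tool_rot: [2.516, 1.57, -0.439]
contact_force: [-0.4, -0.6, 2.8]
opening: 0.0238
{'t': 3.15, 'grasp': [639.6, -91.1, 26.2], 'shift': [-1.85, 6.3, 5.2], 'F': [-0.4, -0.6, 2.8], 'open': 23.8, 'jaw': np.float64(-79.3), 'roll': np.float64(0.55)}invalid input at $[0]: expected keys fingers, tx, ty, tz, roll
```

```bash
python3 -m crank '[{"fingers":-1,"tx":-0.8,"ty":0,"tz":0,"roll":0},{"fingers":-1,"tx":-1.6,"ty":0.5,"tz":0.4,"roll":0.2},{"fingers":-1,"tx":-1.85,"ty":1.5,"tz":1.3,"roll":0.55},{"fingers":-1,"tx":-1.85,"ty":2.5,"tz":2.1,"roll":0.55},{"fingers":-1,"tx":-1.85,"ty":3.5,"tz":2.9,"roll":0.55},{"fingers":-1,"tx":-1.85,"ty":4.5,"tz":3.7,"roll":0.55},{"fingers":-1,"tx":-1.85,"ty":5.5,"tz":4.5,"roll":0.55},{"fingers":-1,"tx":-1.85,"ty":6.3,"tz":5.2,"roll":0.55}]'; python3 -m crank '[{"fingers":-1,"tx":0,"ty":0,"tz":0,"roll":0},{"fingers":-1,"tx":0,"ty":0,"tz":0,"roll":0},{"fingers":-1,"tx":0,"ty":0,"tz":0,"roll":0},{"fingers":-1,"tx":0,"ty":0,"tz":0,"roll":0},{"fingers":-1,"tx":0,"ty":0,"tz":0,"roll":0},{"fingers":-1,"tx":0,"ty":0,"tz":0,"roll":0},{"fingers":-1,"tx":0,"ty":0,"tz":0,"roll":0},{"fingers":-1,"tx":0,"ty":0,"tz":0,"roll":0}]';python3 -c "
from h import *
t=np.radians(5.2);go(.4669+.015*np.cos(t),-.3788+.015*np.sin(t),.048,95.2)
p,d=read_camera('scene');u,v=proj('scene',[.5,-.38,.05])[0].astype(int);print(u,v)
cv2.imwrite('pics/f1.png',cv2.resize(p[v-75:v+75,u-100:u+100,::-1],None,fx=4,fy=4))
"
```

```text
time: 4.15
tool_pos: [0.4804, -0.3787, 0.1055]
tool_rot: [1.054, 1.571, -1.997]
contact_force: [0.2, 0.0, -2.8]
opening: 0.0237
time: 5.15
tool_pos: [0.4816, -0.3771, 0.1055]
tool_rot: [1.796, 1.571, -1.255]
contact_force: [-0.7, -0.7, -1.9]
opening: 0.0236
{'t': 5.15, 'grasp': [481.6, -377.1, 99.5], 'shift': [1.29, 0.01, -0.01], 'F': [-0.7, -0.7, -1.9], 'open': 23.6, 'jaw': np.float64(-84.8), 'roll': np.float64(-0.0)}
259 190
```

View pics/f1.png

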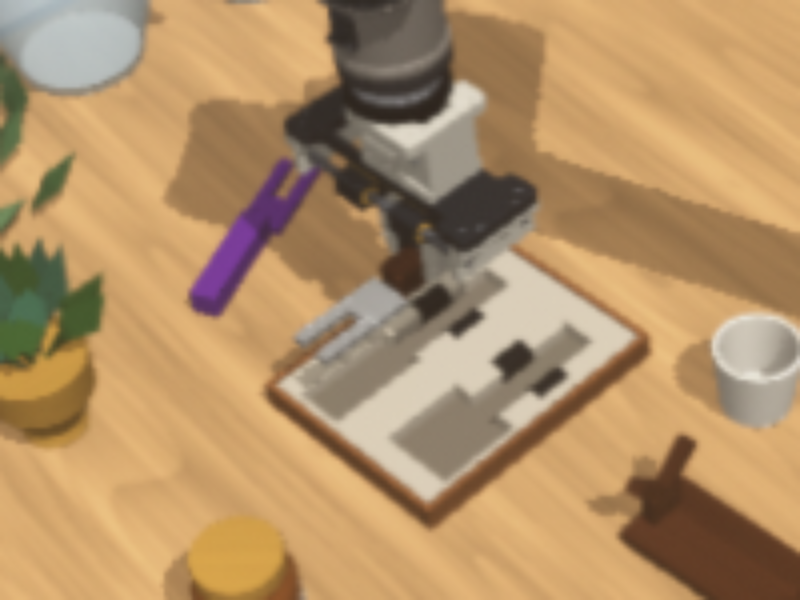

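The fork is held level above its cutout, with the prongs towards +x. Next I'll lower it onto the catches.

```bash
python3 -m crank '[{"fingers":-1,"tx":0.5,"ty":0,"tz":0,"roll":0},{"fingers":-1,"tx":0.9,"ty":0,"tz":0,"roll":0},{"fingers":-1,"tx":1.15,"ty":0,"tz":0,"roll":0},{"fingers":-1,"tx":1.25,"ty":0,"tz":0,"roll":0},{"fingers":-1,"tx":1.3,"ty":0,"tz":0,"roll":0},{"fingers":-1,"tx":1.35,"ty":0,"tz":0,"roll":0},{"fingers":-1,"tx":1.39,"ty":0,"tz":0,"roll":0},{"fingers":-1,"tx":1.41,"ty":0,"tz":0,"roll":0}]'; python3 -c "
from h import *
t=np.radians(5.2);go(.4669+.015*np.cos(t),-.3788+.015*np.sin(t),.043,95.2)"
```

```text
time: 6.2
tool_pos: [0.4816, -0.3771, 0.0493]
tool_rot: [2.215, 1.57, -0.836]
contact_force: [-0.0, 0.1, 0.4]
opening: 0.0236
{'t': 6.2, 'grasp': [481.6, -377.1, 43.3], 'shift': [0.01, 0.01, -0.0], 'F': [-0.0, 0.1, 0.4], 'open': 23.6, 'jaw': np.float64(-84.8), 'roll': np.float64(-0.0)}
```

```bash
python3 -m crank '[{"fingers":-0.2,"tx":0,"ty":0,"tz":0,"roll":0},{"fingers":-0.2,"tx":0,"ty":0,"tz":0,"roll":0},{"fingers":-0.2,"tx":-0.2,"ty":0,"tz":0,"roll":0},{"fingers":-0.2,"tx":-0.9,"ty":0,"tz":0,"roll":0},{"fingers":-1,"tx":-0.9,"ty":0,"tz":0.38,"roll":0},{"fingers":-1,"tx":-0.9,"ty":0,"tz":0.38,"roll":0},{"fingers":-1,"tx":-0.9,"ty":0,"tz":0.38,"roll":0},{"fingers":-1,"tx":-0.6,"ty":0,"tz":0.38,"roll":0}]'; python3 -m crank '[{"fingers":-1,"tx":0.1,"ty":0,"tz":0,"roll":0},{"fingers":-1,"tx":0.15,"ty":0,"tz":0,"roll":0},{"fingers":-1,"tx":0.2,"ty":0,"tz":0,"roll":0},{"fingers":-1,"tx":0.25,"ty":0,"tz":0,"roll":0},{"fingers":-1,"tx":0.3,"ty":0,"tz":0,"roll":0},{"fingers":-1,"tx":0.35,"ty":0,"tz":0,"roll":0},{"fingers":-1,"tx":0.4,"ty":0,"tz":0,"roll":0},{"fingers":-1,"tx":0.42,"ty":0,"tz":0,"roll":0}]'; python3 -c "
from h import *
go(.4669,-.3788,.049,95.2)"
```

```text
time: 7.2
tool_pos: [0.4668, -0.3788, 0.0729]
tool_rot: [2.234, 1.569, -0.817]
contact_force: [0.7, 0.3, -1.1]
opening: 0.0022
time: 8.2
tool_pos: [0.4664, -0.3784, 0.0562]
tool_rot: [-0.548, 1.571, 2.684]
contact_force: [-1.3, 0.3, 1.4]
opening: 0.0006
{'t': 8.2, 'grasp': [466.4, -378.4, 50.2], 'shift': [0.03, 0.01, -0.01], 'F': [-1.3, 0.3, 1.4], 'open': 0.6, 'jaw': np.float64(-84.8), 'roll': np.float64(-0.0)}
```

```bash
python3 -m crank '[{"fingers":-1,"tx":0.03,"ty":0,"tz":0,"roll":0},{"fingers":-1,"tx":0.05,"ty":0,"tz":0,"roll":0},{"fingers":-1,"tx":0.07,"ty":0,"tz":0,"roll":0},{"fingers":-1,"tx":0.09,"ty":0,"tz":0,"roll":0},{"fingers":-1,"tx":0.1,"ty":0,"tz":0,"roll":0},{"fingers":-1,"tx":0.1,"ty":0,"tz":0,"roll":0},{"fingers":-1,"tx":0.1,"ty":0,"tz":0,"roll":0},{"fingers":-1,"tx":0.1,"ty":0,"tz":0,"roll":0}]';  python3 -m crank '[{"fingers":-1,"tx":-1,"ty":0,"tz":0,"roll":0},{"fingers":-1,"tx":-2.5,"ty":0,"tz":0,"roll":0},{"fingers":-1,"tx":-3,"ty":-1.5,"tz":0,"roll":0},{"fingers":-1,"tx":-3,"ty":-3,"tz":0,"roll":0},{"fingers":0,"tx":-3,"ty":-4.5,"tz":0,"roll":0},{"fingers":0,"tx":-3,"ty":-6,"tz":0,"roll":0},{"fingers":0,"tx":-3,"ty":-7.5,"tz":0,"roll":0},{"fingers":0,"tx":-3,"ty":-8,"tz":0,"roll":0}]'; python3 -c "
from fit import *
p,d=read_camera('scene');S=cloud('scene',d);  print('cleaver',fittool(S,(612,78.6,2.7),0))
u,v=proj('scene',[.49,-.33,.05])[0].astype(int);cv2.imwrite('pics/f2.png',cv2.resize(p[v-60:v+60,u-80:u+80,::-1],None,fx=5,fy=5))
t=np.radians(5.2);L=loc(S.reshape(-1,3),(491.5,-332.1,5.3)); Z=S[:,:,2].ravel()
for x in(-75,-45,-15,10,35,60,85): k=(abs(L[:,0]-x)<8)&(abs(L[:,1]+45)<6); print(x,np.nanmedian(Z[k])*1000)
t=np.radians(3.1);go(.6132+.015*np.cos(t),.0794+.015*np.sin(t),.1,93.1)"
```

```text
time: 9.2
tool_pos: [0.4665, -0.3784, 0.0552]
tool_rot: [2.113, 1.57, -0.938]
contact_force: [-6.4, 6.3, 22.5]
opening: 0.0005
time: 10.2
tool_pos: [0.4369, -0.0569, 0.1723]
tool_rot: [-2.199, 1.57, 1.036]
contact_force: [0.3, -0.1, -0.0]
opening: 0.0357
cleaver (array([611.7,  78.2,   3. ]), np.float64(2.155))
-75 29.742277366936243
-45 29.385133014444786
-15 29.915292764092772
10 30.631560921394076
35 14.287551061453074
60 6.389958565790721
85 5.943829373748932
{'t': 10.25, 'grasp': [436.8, -56.1, 166.4], 'shift': [1.66, -2.94, -5.08], 'F': [-0.7, 2.0, -0.3], 'open': 39.6, 'jaw': np.float64(-84.6), 'roll': np.float64(0.23)}
```

View pics/f2.png

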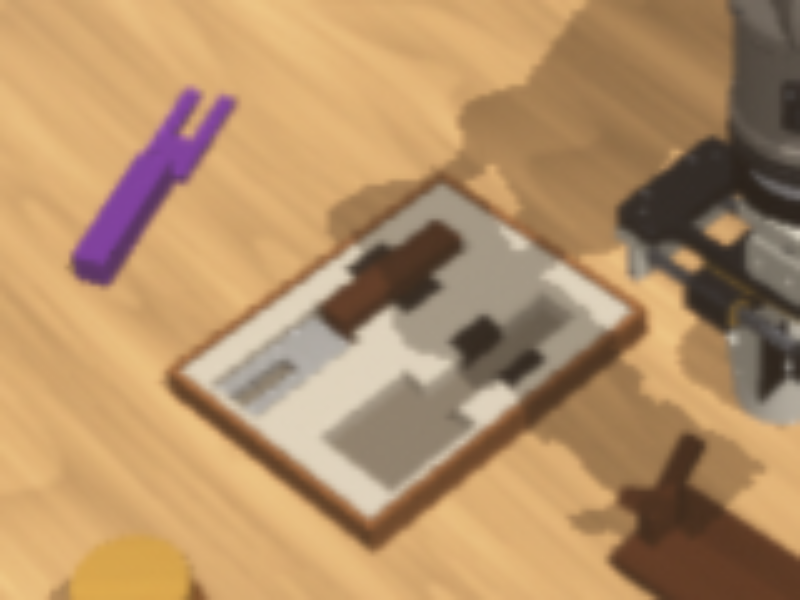

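The fork is home, with its handle top flat at about 30 mm. The cleaver is next, and it hasn't moved.

```bash
python3 -m crank '[{"fingers":0,"tx":0,"ty":-0.8,"tz":-1.3,"roll":0.23},{"fingers":0,"tx":0.3,"ty":-1.6,"tz":-2.6,"roll":0.23},{"fingers":0,"tx":0.8,"ty":-2.3,"tz":-3.9,"roll":0.23},{"fingers":0,"tx":1.3,"ty":-2.94,"tz":-5.08,"roll":0.23},{"fingers":0,"tx":1.66,"ty":-2.94,"tz":-5.08,"roll":0.23},{"fingers":0,"tx":1.66,"ty":-2.94,"tz":-5.08,"roll":0.23},{"fingers":0,"tx":1.66,"ty":-2.94,"tz":-5.08,"roll":0.23},{"fingers":0,"tx":1.66,"ty":-2.94,"tz":-5.08,"roll":0.23}]' 40;python3 -c "
from h import *
t=np.radians(3.1);go(.6132+.015*np.cos(t),.0794+.015*np.sin(t),.026,93.1)"
```

```text
time: 11.25
tool_pos: [0.6294, 0.0749, 0.1073]
tool_rot: [3.023, 1.569, -0.069]
contact_force: [-0.5, -0.6, -0.4]
opening: 0.0458
{'t': 11.25, 'grasp': [629.4, 74.9, 101.3], 'shift': [1.88, -0.13, 0.03], 'F': [-0.5, -0.6, -0.4], 'open': 45.8, 'jaw': np.float64(-87.2), 'roll': np.float64(-0.03)}
```

```bash
python3 -m crank '[{"fingers":0,"tx":0.6,"ty":-0.06,"tz":0,"roll":0},{"fingers":0,"tx":1.2,"ty":-0.06,"tz":0,"roll":0},{"fingers":0,"tx":1.7,"ty":-0.06,"tz":0,"roll":0},{"fingers":0,"tx":1.87,"ty":-0.06,"tz":0,"roll":0},{"fingers":0,"tx":1.87,"ty":-0.06,"tz":0,"roll":0},{"fingers":-1,"tx":1.87,"ty":-0.06,"tz":0,"roll":0},{"fingers":-1,"tx":1.87,"ty":-0.06,"tz":0,"roll":0},{"fingers":-1,"tx":1.87,"ty":-0.06,"tz":0,"roll":0}]' 40;python3 -c "
from h import *
t=np.radians(5.2);go(.4587+.015*np.cos(t),-.2892+.015*np.sin(t),.1,95.2)"
```

```text
time: 12.25
tool_pos: [0.6295, 0.0783, 0.0318]
tool_rot: [-3.06, 1.57, 0.132]
contact_force: [-0.0, 0.7, 1.7]
opening: 0.0236
{'t': 12.25, 'grasp': [629.5, 78.3, 25.8], 'shift': [-1.86, 8.94, 4.35], 'F': [-0.0, 0.7, 1.7], 'open': 23.6, 'jaw': np.float64(-87.1), 'roll': np.float64(-0.23)}
```

```bash
python3 -m crank '[{"fingers":-1,"tx":-1.4,"ty":0,"tz":0,"roll":0},{"fingers":-1,"tx":-2.8,"ty":0.5,"tz":0,"roll":-0.23},{"fingers":-1,"tx":-3,"ty":1.9,"tz":0.5,"roll":-0.23},{"fingers":-1,"tx":-3,"ty":3.3,"tz":1.1,"roll":-0.23},{"fingers":-1,"tx":-3,"ty":4.7,"tz":1.8,"roll":-0.23},{"fingers":-1,"tx":-3,"ty":6.1,"tz":2.5,"roll":-0.23},{"fingers":-1,"tx":-3,"ty":7.5,"tz":3.4,"roll":-0.23},{"fingers":-1,"tx":-2.6,"ty":8.94,"tz":4.35,"roll":-0.23}]'; python3 -m crank '[{"fingers":-1,"tx":0.7,"ty":0,"tz":0,"roll":0},{"fingers":-1,"tx":0.7,"ty":0,"tz":0,"roll":0},{"fingers":-1,"tx":0.7,"ty":0,"tz":0,"roll":0},{"fingers":-1,"tx":0.7,"ty":0,"tz":0,"roll":0},{"fingers":-1,"tx":0.7,"ty":0,"tz":0,"roll":0},{"fingers":-1,"tx":0.7,"ty":0,"tz":0,"roll":0},{"fingers":-1,"tx":0.7,"ty":0,"tz":0,"roll":0},{"fingers":-1,"tx":0.7,"ty":0,"tz":0,"roll":0}]'; python3 -c "
from h import *
t=np.radians(5.2);go(.4587+.016*np.cos(t),-.2892+.016*np.sin(t),.0435,95.2)"
```

```text
time: 13.25
tool_pos: [0.4788, -0.2793, 0.1385]
tool_rot: [2.327, 1.568, -0.724]
contact_force: [0.9, -0.2, -1.5]
opening: 0.0236
time: 14.25
tool_pos: [0.4796, -0.2773, 0.1098]
tool_rot: [1.869, 1.571, -1.182]
contact_force: [-0.2, -0.3, -1.0]
opening: 0.0239
{'t': 14.25, 'grasp': [479.6, -277.3, 103.8], 'shift': [1.51, 0.25, 0.15], 'F': [-0.2, -0.3, -1.0], 'open': 23.9, 'jaw': np.float64(-84.8), 'roll': np.float64(-0.0)}
```

```bash
python3 -m crank '[{"fingers":-1,"tx":0.2,"ty":0.25,"tz":0.15,"roll":0},{"fingers":-1,"tx":0.7,"ty":0.25,"tz":0.15,"roll":0},{"fingers":-1,"tx":0.7,"ty":0.25,"tz":0.15,"roll":0},{"fingers":-1,"tx":1,"ty":0.25,"tz":0.15,"roll":0},{"fingers":-1,"tx":1,"ty":0.25,"tz":0.15,"roll":0},{"fingers":-1,"tx":1,"ty":0.25,"tz":0.15,"roll":0},{"fingers":-1,"tx":1,"ty":0.25,"tz":0.15,"roll":0},{"fingers":-1,"tx":1,"ty":0.25,"tz":0.15,"roll":0}]';  python3 -c "
from h import *
t=np.radians(5.2);go(.4587+.016*np.cos(t),-.2892+.016*np.sin(t),.0435,95.2)"
```

```text
time: 15.25
tool_pos: [0.4746, -0.2878, 0.0701]
tool_rot: [2.249, 1.57, -0.802]
contact_force: [-0.1, -0.1, -1.2]
opening: 0.0239
{'t': 15.25, 'grasp': [474.6, -287.8, 64.1], 'shift': [0.51, -0.0, 0.0], 'F': [-0.1, -0.1, -1.2], 'open': 23.9, 'jaw': np.float64(-84.8), 'roll': np.float64(-0.0)}
```

```bash
python3 -m crank '[{"fingers":-1,"tx":0.2,"ty":0,"tz":0,"roll":0},{"fingers":-1,"tx":0.3,"ty":0,"tz":0,"roll":0},{"fingers":-1,"tx":0.36,"ty":0,"tz":0,"roll":0},{"fingers":-1,"tx":0.41,"ty":0,"tz":0,"roll":0},{"fingers":-1,"tx":0.46,"ty":0,"tz":0,"roll":0},{"fingers":-1,"tx":0.5,"ty":0,"tz":0,"roll":0},{"fingers":-1,"tx":0.52,"ty":0,"tz":0,"roll":0},{"fingers":-1,"tx":0.52,"ty":0,"tz":0,"roll":0}]';  python3 -c "
from h import *
t=np.radians(5.2);go(.4587+.016*np.cos(t),-.2892+.016*np.sin(t),.0435,95.2)"
```

```text
time: 16.25
tool_pos: [0.4745, -0.2876, 0.049]
tool_rot: [-1.997, 1.571, 1.235]
contact_force: [0.3, 1.0, -0.2]
opening: 0.0234
{'t': 16.25, 'grasp': [474.5, -287.6, 43.0], 'shift': [-0.01, 0.0, -0.0], 'F': [0.3, 1.0, -0.2], 'open': 23.4, 'jaw': np.float64(-84.8), 'roll': np.float64(-0.0)}
```

```bash
python3 -m crank '[{"fingers":-0.2,"tx":0,"ty":0,"tz":0,"roll":0},{"fingers":-0.2,"tx":0,"ty":0,"tz":0,"roll":0},{"fingers":-0.2,"tx":-0.2,"ty":0,"tz":0,"roll":0},{"fingers":-0.2,"tx":-0.9,"ty":0,"tz":0,"roll":0},{"fingers":-1,"tx":-0.9,"ty":0,"tz":0.4,"roll":0},{"fingers":-1,"tx":-0.9,"ty":0,"tz":0.4,"roll":0},{"fingers":-1,"tx":-0.9,"ty":0,"tz":0.4,"roll":0},{"fingers":-1,"tx":-0.6,"ty":0,"tz":0.4,"roll":0}]'; python3 -m crank '[{"fingers":-1,"tx":0.1,"ty":0,"tz":0,"roll":0},{"fingers":-1,"tx":0.15,"ty":0,"tz":0,"roll":0},{"fingers":-1,"tx":0.2,"ty":0,"tz":0,"roll":0},{"fingers":-1,"tx":0.25,"ty":0,"tz":0,"roll":0},{"fingers":-1,"tx":0.3,"ty":0,"tz":0,"roll":0},{"fingers":-1,"tx":0.35,"ty":0,"tz":0,"roll":0},{"fingers":-1,"tx":0.4,"ty":0,"tz":0,"roll":0},{"fingers":-1,"tx":0.43,"ty":0,"tz":0,"roll":0}]'; python3 -m crank '[{"fingers":-1,"tx":0.03,"ty":0,"tz":0,"roll":0},{"fingers":-1,"tx":0.05,"ty":0,"tz":0,"roll":0},{"fingers":-1,"tx":0.07,"ty":0,"tz":0,"roll":0},{"fingers":-1,"tx":0.08,"ty":0,"tz":0,"roll":0},{"fingers":-1,"tx":0.09,"ty":0,"tz":0,"roll":0},{"fingers":-1,"tx":0.09,"ty":0,"tz":0,"roll":0},{"fingers":-1,"tx":0.09,"ty":0,"tz":0,"roll":0},{"fingers":-1,"tx":0.09,"ty":0,"tz":0,"roll":0}]'
```

```text
time: 17.25
tool_pos: [0.459, -0.2895, 0.0727]
tool_rot: [2.34, 1.569, -0.711]
contact_force: [0.7, 0.0, 0.3]
opening: 0.0023
time: 18.25
tool_pos: [0.4585, -0.2892, 0.0557]
tool_rot: [1.277, 1.571, -1.774]
contact_force: [-1.2, 0.3, 1.6]
opening: 0.0007
time: 19.25
tool_pos: [0.4586, -0.2893, 0.0551]
tool_rot: [2.186, 1.569, -0.865]
contact_force: [-9.1, 6.5, 27.8]
opening: 0.0003
```

```bash
python3 -m crank '[{"fingers":-0.1,"tx":-1.5,"ty":0,"tz":0,"roll":0},{"fingers":-0.1,"tx":-3,"ty":-0.5,"tz":0,"roll":0},{"fingers":-0.1,"tx":-4.5,"ty":-1.5,"tz":0,"roll":0},{"fingers":-0.1,"tx":-5.8,"ty":-3,"tz":0,"roll":0},{"fingers":-0.1,"tx":-5.8,"ty":-4.4,"tz":0,"roll":0},{"fingers":-0.1,"tx":-5.8,"ty":-5.8,"tz":0,"roll":0},{"fingers":-0.1,"tx":-5.8,"ty":-7.2,"tz":0,"roll":0},{"fingers":-0.1,"tx":-5.8,"ty":-8,"tz":0,"roll":0}]' 8; python3 -c "
from h import *
go(.431,.345,.280,70)"
```

```text
time: 20.25
tool_pos: [0.4291, 0.0321, 0.2844]
tool_rot: [-2.938, 1.569, 0.296]
contact_force: [0.5, -1.1, -0.2]
opening: 0.0415
{'t': 20.25, 'grasp': [429.1, 32.1, 278.4], 'shift': [-0.04, -7.79, -0.77], 'F': [0.5, -1.1, -0.2], 'open': 41.5, 'jaw': np.float64(-84.7), 'roll': np.float64(2.53)}
```

```bash
python3 -m crank '[{"fingers":-0.1,"tx":0,"ty":-1.4,"tz":-0.1,"roll":1},{"fingers":-0.1,"tx":0,"ty":-2.8,"tz":-0.2,"roll":2},{"fingers":-0.1,"tx":0,"ty":-4.2,"tz":-0.4,"roll":2.53},{"fingers":-0.1,"tx":0,"ty":-5.6,"tz":-0.6,"roll":2.53},{"fingers":-0.1,"tx":0,"ty":-7,"tz":-0.7,"roll":2.53},{"fingers":-0.1,"tx":0,"ty":-7.79,"tz":-0.77,"roll":2.53},{"fingers":-0.1,"tx":0,"ty":-7.79,"tz":-0.77,"roll":2.53},{"fingers":-0.1,"tx":0,"ty":-7.79,"tz":-0.77,"roll":2.53}]' 8; python3 -c "
from h import *
go(.431,.345,.186,70)
p,d=read_camera('scene')
u,v=proj('scene',[.47,.33,.18])[0].astype(int);print(u,v);v=min(v,390);cv2.imwrite('pics/d1.png',cv2.resize(p[v-90:v+90,u-120:u+120,::-1],None,fx=3.3,fy=3.3))"
```

```text
time: 21.25
tool_pos: [0.4321, 0.3421, 0.2838]
tool_rot: [1.48, 1.57, -2.013]
contact_force: [-0.3, -0.4, 0.1]
opening: 0.0412
{'t': 21.25, 'grasp': [432.1, 342.1, 277.8], 'shift': [2.3, -0.06, 0.05], 'F': [-0.3, -0.4, 0.1], 'open': 41.2, 'jaw': np.float64(-110.1), 'roll': np.float64(-0.01)}
467 317
```

View pics/d1.png

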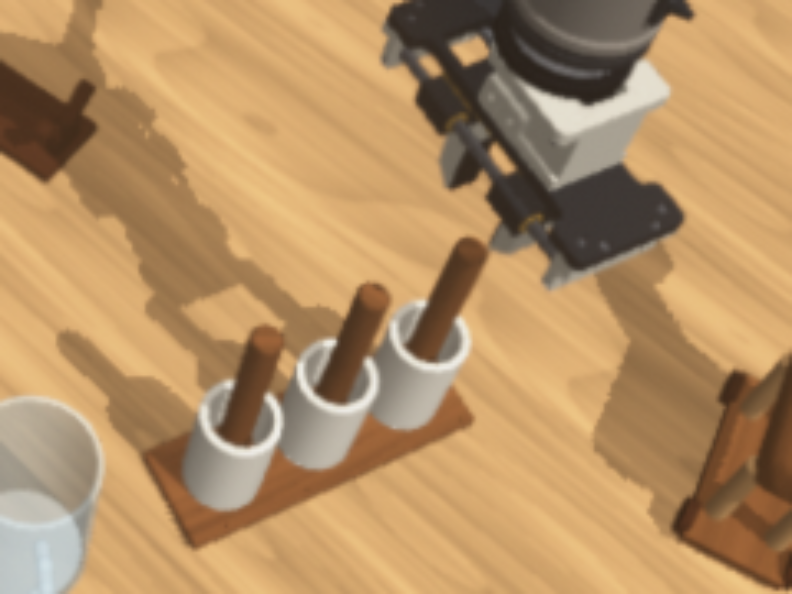

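The gripper is above dipper 1, with the jaws square to the crock row. Next I'll descend, grip and lift.

```bash
python3 -m crank '[{"fingers":-0.1,"tx":0.6,"ty":-0.04,"tz":0.04,"roll":0},{"fingers":-0.1,"tx":1.3,"ty":-0.04,"tz":0.04,"roll":0},{"fingers":-0.1,"tx":2,"ty":-0.04,"tz":0.04,"roll":0},{"fingers":-0.1,"tx":2.3,"ty":-0.04,"tz":0.04,"roll":0},{"fingers":-0.1,"tx":2.3,"ty":-0.04,"tz":0.04,"roll":0},{"fingers":-1,"tx":2.3,"ty":-0.04,"tz":0.04,"roll":0},{"fingers":-1,"tx":2.3,"ty":-0.04,"tz":0.04,"roll":0},{"fingers":-1,"tx":2.3,"ty":-0.04,"tz":0.04,"roll":0}]' 8; python3 -m crank '[{"fingers":-1,"tx":-0.4,"ty":0,"tz":0,"roll":0},{"fingers":-1,"tx":-0.8,"ty":0,"tz":0,"roll":0},{"fingers":-1,"tx":-1.3,"ty":0,"tz":0,"roll":0},{"fingers":-1,"tx":-1.8,"ty":0,"tz":0,"roll":0},{"fingers":-1,"tx":-2.3,"ty":0,"tz":0,"roll":0},{"fingers":-1,"tx":-2.8,"ty":0,"tz":0,"roll":0},{"fingers":-1,"tx":-3.1,"ty":0,"tz":0,"roll":0},{"fingers":-1,"tx":-3.1,"ty":0,"tz":0,"roll":0}]'; python3 - <<'E'
from h import *
def rest(s,h):  # position on the rest: s along its y from centre
    return .4634-.122*s/1000,-.053+.993*s/1000,h/1000
print([np.round(rest(s,0)[:2],4) for s in(125,-48,100)])
go(*rest(125,300),7)
E
```

```text
time: 22.3
tool_pos: [0.4316, 0.345, 0.193]
tool_rot: [-2.191, 1.569, 0.6]
contact_force: [0.4, 0.7, 3.0]
opening: 0.0216
time: 23.3
tool_pos: [0.4313, 0.3448, 0.3167]
tool_rot: [-2.31, 1.569, 0.481]
contact_force: [0.2, 0.8, -1.8]
opening: 0.0219
[array([0.4482, 0.0711]), array([ 0.4693, -0.1007]), array([0.4512, 0.0463])]
{'t': 23.3, 'grasp': [431.3, 344.8, 310.7], 'shift': [0.26, 6.28, -2.75], 'F': [0.2, 0.8, -1.8], 'open': 21.9, 'jaw': np.float64(-110.1), 'roll': np.float64(6.29)}
```

```bash
python3 -m crank '[{"fingers":-1,"tx":0,"ty":0.9,"tz":-0.4,"roll":0.9},{"fingers":-1,"tx":0,"ty":1.8,"tz":-0.8,"roll":1.8},{"fingers":-1,"tx":0,"ty":2.7,"tz":-1.2,"roll":2.7},{"fingers":-1,"tx":0,"ty":3.6,"tz":-1.6,"roll":3.6},{"fingers":-1,"tx":0,"ty":4.5,"tz":-2,"roll":4.5},{"fingers":-1,"tx":0,"ty":5.4,"tz":-2.4,"roll":5.4},{"fingers":-1,"tx":0,"ty":6.28,"tz":-2.75,"roll":6.29},{"fingers":-1,"tx":0,"ty":6.28,"tz":-2.75,"roll":6.29}]'; python3 -m crank '[{"fingers":-1,"tx":0.8,"ty":0,"tz":0,"roll":0},{"fingers":-1,"tx":1.6,"ty":0,"tz":0,"roll":0},{"fingers":-1,"tx":2.4,"ty":0,"tz":0,"roll":0},{"fingers":-1,"tx":2.9,"ty":0,"tz":0,"roll":0},{"fingers":-1,"tx":2.9,"ty":0,"tz":0,"roll":0},{"fingers":-1,"tx":2.9,"ty":0,"tz":0,"roll":0},{"fingers":-1,"tx":2.9,"ty":0,"tz":0,"roll":0},{"fingers":-1,"tx":2.9,"ty":0,"tz":0,"roll":0}]'; cat >> h.py <<'E'
def rest(s,h): return .4634-.122*s/1000,-.053+.993*s/1000,h/1000
def where():
    s,m=tool(); g=(s["tool_pos"]+.006*m[:,0])*1000; d=g[:2]-[463.4,-53]; print("s,off,h",np.round([d@[-.122,.993],d@[.993,.122],g[2]],1),"F",s["contact_force"].round(1),"open",round(s["opening"]*1000,1),"t",s["time"])
E
python3 - <<'E'
from h import *
where(); go(*rest(125,167),7)
p,d=read_camera('scene')
u,v=proj('scene',[.45,.05,.1])[0].astype(int);cv2.imwrite('pics/d2.png',cv2.resize(p[v-90:v+90,u-120:u+120,::-1],None,fx=3.3,fy=3.3))
E
```

```text
time: 24.3
tool_pos: [0.4478, 0.0691, 0.3153]
tool_rot: [1.756, 1.569, -2.839]
contact_force: [0.2, -0.2, 0.0]
opening: 0.0216
time: 25.3
tool_pos: [0.4484, 0.071, 0.2008]
tool_rot: [-1.747, 1.569, -0.054]
contact_force: [-0.9, -0.1, -0.0]
opening: 0.0217
s,off,h [125.    0.2 194.8] F [-0.9 -0.1 -0. ] open 21.7 t 25.3
{'t': 25.3, 'grasp': [448.4, 71.0, 194.8], 'shift': [0.69, 0.01, 0.0], 'F': [-0.9, -0.1, -0.0], 'open': 21.7, 'jaw': np.float64(-173.0), 'roll': np.float64(-0.0)}
```

View pics/d2.png

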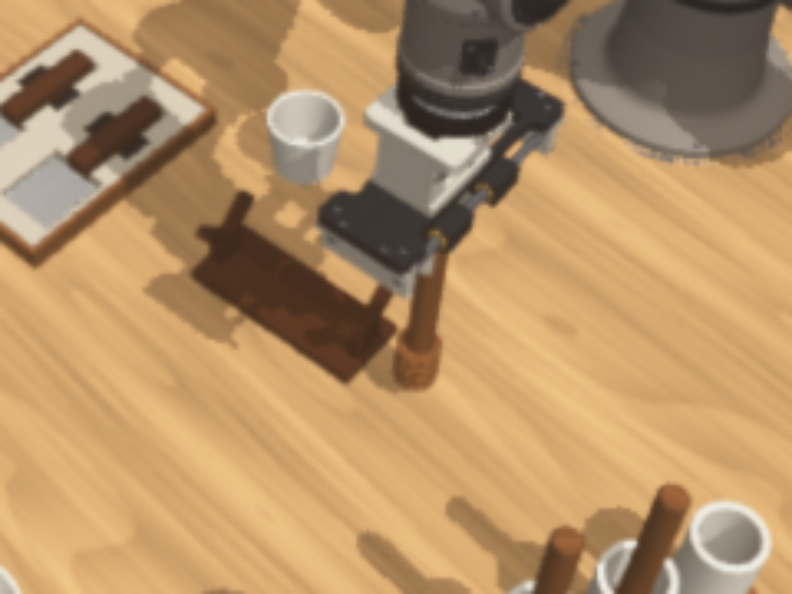

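The dipper hangs vertically just outside the +y post. The cleaver can also be seen lying in its cutout. I'll now tilt the dipper over the post with its head on the table.

```bash
python3 -m crank '[{"fingers":-1,"tx":0.6,"ty":0,"tz":0,"roll":0},{"fingers":-1,"tx":0.68,"ty":0,"tz":0,"roll":0},{"fingers":-1,"tx":0.69,"ty":0,"tz":-0.37,"roll":0},{"fingers":-1,"tx":0.7,"ty":0,"tz":-0.74,"roll":0},{"fingers":-1,"tx":0.74,"ty":0,"tz":-1.1,"roll":0},{"fingers":-1,"tx":0.8,"ty":0,"tz":-1.46,"roll":0},{"fingers":-1,"tx":0.9,"ty":0,"tz":-1.82,"roll":0},{"fingers":-1,"tx":1.04,"ty":0,"tz":-2.16,"roll":0}]' 5; 
python3 - <<'E'
from h import *
where()
p,d=read_camera('scene')
u,v=proj('scene',[.45,.05,.1])[0].astype(int);cv2.imwrite('pics/d3.png',cv2.resize(p[v-90:v+90,u-120:u+120,::-1],None,fx=3.3,fy=3.3))
E
```

```text
time: 26.35
tool_pos: [0.4587, -0.016, 0.1582]
tool_rot: [2.998, 1.57, -1.593]
contact_force: [0.3, -0.5, 1.3]
opening: 0.0223
s,off,h [ 37.3  -0.2 152.2] F [ 0.3 -0.5  1.3] open 22.3 t 26.35
```

View pics/d3.png

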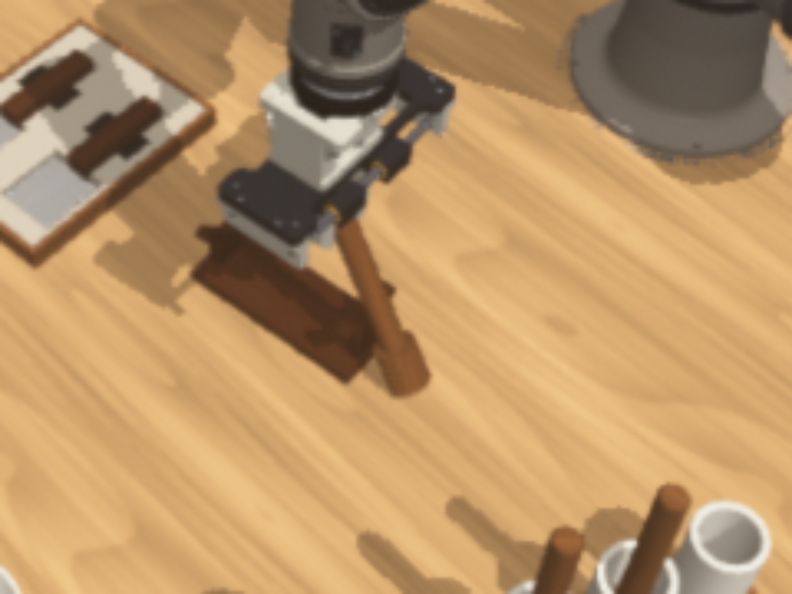

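It has tilted about 30° towards the notch as planned. I'll continue the arc about the post.

```bash
python3 -m crank '[{"fingers":-1,"tx":0.24,"ty":0,"tz":-0.47,"roll":0},{"fingers":-1,"tx":0.51,"ty":0,"tz":-0.78,"roll":0},{"fingers":-1,"tx":0.84,"ty":0,"tz":-1.05,"roll":0},{"fingers":-1,"tx":1.16,"ty":0,"tz":-1.24,"roll":0},{"fingers":-1,"tx":1.46,"ty":0,"tz":-1.38,"roll":0},{"fingers":-1,"tx":1.74,"ty":0,"tz":-1.46,"roll":0},{"fingers":-1,"tx":2,"ty":0,"tz":-1.5,"roll":0},{"fingers":-1,"tx":2.2,"ty":0,"tz":-1.53,"roll":0}]' 5; 
python3 - <<'E'
from h import *
where()
p,d=read_camera('scene')
u,v=proj('scene',[.45,.05,.1])[0].astype(int);cv2.imwrite('pics/d4.png',cv2.resize(p[v-90:v+90,u-120:u+120,::-1],None,fx=3.3,fy=3.3))
E
```

```text
time: 27.4
tool_pos: [0.466, -0.0755, 0.0699]
tool_rot: [1.653, 1.571, -2.937]
contact_force: [-0.6, -1.9, 1.4]
opening: 0.0219
s,off,h [-22.7  -0.2  63.9] F [-0.6 -1.9  1.4] open 21.9 t 27.4
```

View pics/d4.png

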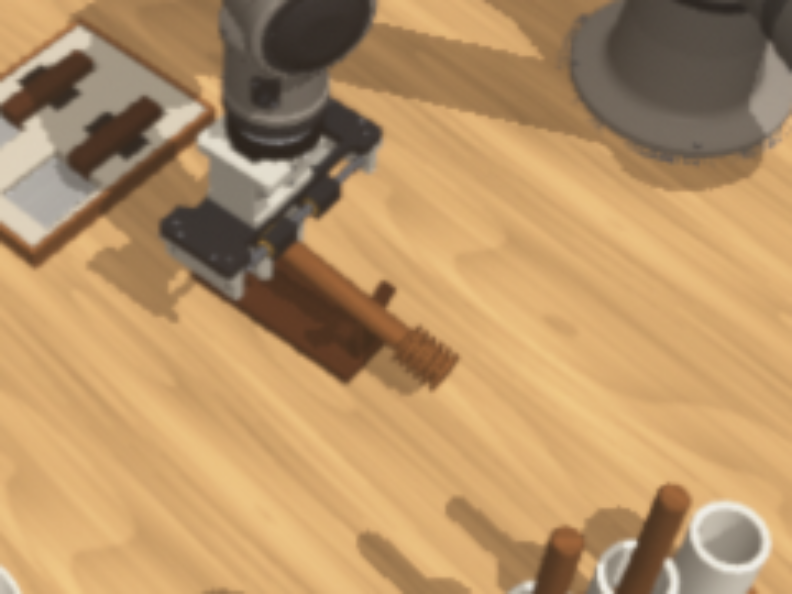

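It is horizontal in the notch, held just above level. I'll drag it until the head's shoulder meets the post.

```bash
python3 -m crank '[{"fingers":-1,"tx":0,"ty":0,"tz":-0.12,"roll":0},{"fingers":-1,"tx":0,"ty":0,"tz":-0.24,"roll":0},{"fingers":-1,"tx":0,"ty":0,"tz":-0.36,"roll":0},{"fingers":-1,"tx":0,"ty":0,"tz":-0.46,"roll":0},{"fingers":-1,"tx":0,"ty":0,"tz":-0.54,"roll":0},{"fingers":-1,"tx":0,"ty":0,"tz":-0.6,"roll":0},{"fingers":-1,"tx":0,"ty":0,"tz":-0.65,"roll":0},{"fingers":-1,"tx":0,"ty":0,"tz":-0.65,"roll":0}]' 5; 
python3 - <<'E'
from fit import *
where()
p,d=read_camera('scene');S=cloud('scene',d);Q=near(S,rest(60,0)[:2] and [463.4-.122*60,-53+.993*60],130,.1); D=Q[:,:2]*1000-[463.4,-53]; s=D@[-.122,.993]; o=D@[.993,.122]
for a in range(0,150,5):
    k=(abs(s-a)<2.5)&(abs(o)<25)&(Q[:,2]>.035)
    if k.any(): print(a,k.sum(),(Q[k,2].max()*1000).round(1),(np.percentile(o[k],[5,95])).round(1))
E
```

```text
time: 28.45
tool_pos: [0.4693, -0.1016, 0.0706]
tool_rot: [-2.645, 1.57, -0.952]
contact_force: [-0.6, -0.8, -0.6]
opening: 0.0221
s,off,h [-49.   -0.1  64.6] F [-0.6 -0.8 -0.6] open 22.1 t 28.45
0 15 85.6 [-4.3 10.5]
5 16 83.0 [-6.7 11.9]
10 13 84.5 [-6.2 10. ]
15 18 82.5 [-5.7 10.4]
20 14 80.9 [-5.1 10.7]
25 17 80.6 [-5.4 10.3]
30 16 79.0 [-7.2 10. ]
35 11 77.7 [-5.  10.8]
40 19 80.0 [-4.8 10.2]
45 16 77.4 [-6.4  9.4]
50 17 74.7 [-5.8  9.7]
55 13 73.2 [-7.1  7.9]
60 16 73.3 [-6.1 10.3]
65 15 72.1 [-6.  10.8]
70 29 72.7 [-23.6  21.5]
75 32 70.7 [-23.3  15.9]
80 42 69.6 [-23.9  21.5]
85 18 71.9 [-4.4 11.2]
90 21 71.1 [-16.3  14.1]
95 17 72.3 [-6.8 15.3]
100 28 74.3 [-13.3  14.3]
105 24 72.3 [-11.2  15.1]
110 20 71.6 [-5.4 14.2]
115 31 72.3 [-12.1  14.6]
120 26 70.0 [-14.9  16. ]
125 25 69.0 [-9.  13.1]
130 25 69.5 [-14.9  14.7]
```

The dipper slipped about 12 mm in the grip, so its shoulder is still about 9 mm short of the post. I'll pull a little further with a firmer grip, then lower.

```bash
python3 -m crank '[{"fingers":-1,"tx":0,"ty":0,"tz":0,"roll":0},{"fingers":-1,"tx":0,"ty":0,"tz":0,"roll":0},{"fingers":-1,"tx":0,"ty":0,"tz":-0.06,"roll":0},{"fingers":-1,"tx":0,"ty":0,"tz":-0.12,"roll":0},{"fingers":-1,"tx":0,"ty":0,"tz":-0.18,"roll":0},{"fingers":-1,"tx":0.1,"ty":0,"tz":-0.18,"roll":0},{"fingers":-1,"tx":0.2,"ty":0,"tz":-0.18,"roll":0},{"fingers":-1,"tx":0.3,"ty":0,"tz":-0.18,"roll":0}]' 20; cat >> fit.py <<'E'
def prof(cam="scene",sl=range(-90,150,10)):
    p,d=read_camera(cam);S=cloud(cam,d).reshape(-1,3);D=S[:,:2]*1000-[463.4,-53]; s=D@[-.122,.993]; o=D@[.993,.122]
    k=(abs(o)<25)&(S[:,2]>.035)&(S[:,2]<.1); s=s[k];o=o[k];z=S[k,2]*1000
    print([(a,round(np.percentile(z[abs(s-a)<4],90),1)) for a in sl if (abs(s-a)<4).sum()>3],"max s",np.percentile(s[abs(s)<160],99.5).round(1))
    return p
E
python3 - <<'E'
from fit import *
where(); prof()
E
```

```text
time: 29.5
tool_pos: [0.4704, -0.109, 0.0584]
tool_rot: [-2.559, 1.57, -0.866]
contact_force: [-1.3, -0.8, 0.5]
opening: 0.0213
s,off,h [-56.5   0.1  52.4] F [-1.3 -0.8  0.5] open 21.3 t 29.5
[(-50, np.float64(88.4)), (-40, np.float64(80.6)), (-30, np.float64(74.3)), (-20, np.float64(75.3)), (-10, np.float64(74.6)), (0, np.float64(73.6)), (10, np.float64(73.0)), (20, np.float64(72.7)), (30, np.float64(71.3)), (40, np.float64(71.5)), (50, np.float64(70.4)), (60, np.float64(70.2)), (70, np.float64(69.3)), (80, np.float64(69.3)), (90, np.float64(72.7)), (100, np.float64(74.1)), (110, np.float64(72.6)), (120, np.float64(71.9))] max s 124.1
```

```bash
python3 -m crank '[{"fingers":-1,"tx":0.06,"ty":0,"tz":0,"roll":0},{"fingers":-1,"tx":0.12,"ty":0,"tz":0,"roll":0},{"fingers":-1,"tx":0.17,"ty":0,"tz":0,"roll":0},{"fingers":-1,"tx":0.17,"ty":0,"tz":0,"roll":0},{"fingers":0,"tx":0.17,"ty":0,"tz":0,"roll":0},{"fingers":0,"tx":0.17,"ty":0,"tz":0,"roll":0},{"fingers":0.15,"tx":-0.8,"ty":0,"tz":0,"roll":0},{"fingers":0.15,"tx":-2,"ty":0,"tz":0,"roll":0}]' 20; 
python3 - <<'E'
from fit import *
where(); p=prof(); prof("top")
u,v=proj('scene',[.45,.0,.1])[0].astype(int);cv2.imwrite('pics/d5.png',cv2.resize(p[v-90:v+90,u-120:u+120,::-1],None,fx=3.3,fy=3.3))
go(*rest(100,110),7)
E
```

```text
time: 30.55
tool_pos: [0.4694, -0.1081, 0.1387]
tool_rot: [1.015, 1.568, 2.708]
contact_force: [0.4, -0.3, -0.0]
opening: 0.0524
s,off,h [-55.4  -0.8 132.7] F [ 0.4 -0.3 -0. ] open 52.4 t 30.55
[(-80, np.float64(65.2)), (-70, np.float64(66.0)), (-60, np.float64(68.3)), (-50, np.float64(68.0)), (-40, np.float64(68.9)), (-30, np.float64(68.2)), (-20, np.float64(69.8)), (-10, np.float64(69.2)), (0, np.float64(68.6)), (10, np.float64(69.1)), (20, np.float64(68.8)), (30, np.float64(69.8)), (40, np.float64(69.6)), (50, np.float64(68.8)), (60, np.float64(68.3)), (70, np.float64(68.7)), (80, np.float64(69.5)), (90, np.float64(75.5)), (100, np.float64(75.7)), (110, np.float64(74.2)), (120, np.float64(72.4))] max s 124.0
[(0, np.float64(65.7)), (10, np.float64(70.3)), (20, np.float64(65.7)), (50, np.float64(71.2)), (60, np.float64(70.3)), (70, np.float64(68.1)), (80, np.float64(71.7)), (90, np.float64(76.7)), (100, np.float64(76.2)), (110, np.float64(75.5)), (120, np.float64(76.4))] max s 122.8
{'t': 30.65, 'grasp': [472.7, -109.3, 136.9], 'shift': [0.65, 0.06, 3.93], 'F': [-0.2, -0.3, 0.0], 'open': 52.6, 'jaw': np.float64(-173.0), 'roll': np.float64(-0.0)}
```

View pics/d5.png

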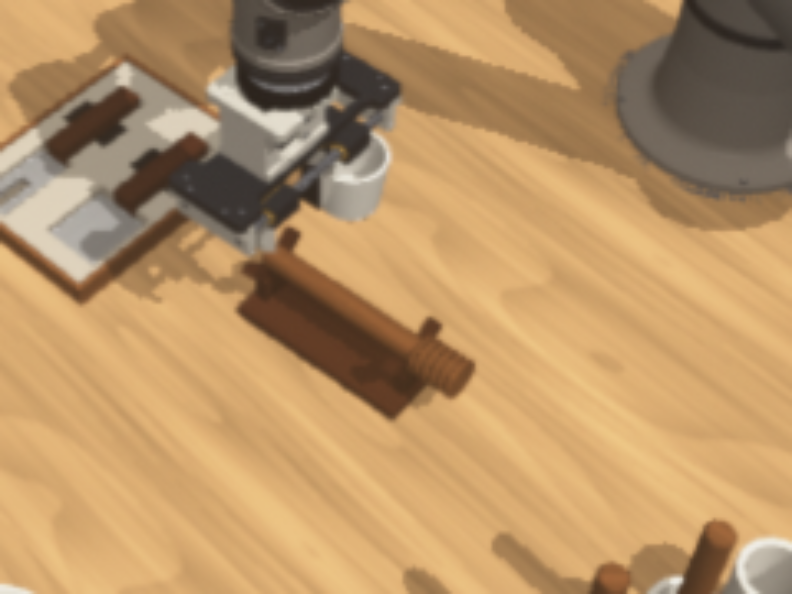

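It lies level in both notches, head outside the +y post with its end at s≈124. I'll regrip the head.

```bash
python3 -m crank '[{"fingers":0.2,"tx":0,"ty":0.02,"tz":1,"roll":0},{"fingers":0.2,"tx":0,"ty":0.02,"tz":2,"roll":0},{"fingers":0.2,"tx":0,"ty":0.02,"tz":3,"roll":0},{"fingers":0.2,"tx":0.4,"ty":0.02,"tz":4.02,"roll":0},{"fingers":0.2,"tx":0.8,"ty":0.02,"tz":4.02,"roll":0},{"fingers":0.2,"tx":1.4,"ty":0.02,"tz":4.02,"roll":0},{"fingers":0.2,"tx":2,"ty":0.02,"tz":4.02,"roll":0},{"fingers":0.2,"tx":2,"ty":0.02,"tz":4.02,"roll":0}]'; python3 - <<'E'
from fit import *
where()
E
python3 -m crank '[{"fingers":-1,"tx":0,"ty":0,"tz":0,"roll":0},{"fingers":-1,"tx":0,"ty":0,"tz":0,"roll":0},{"fingers":-1,"tx":0,"ty":0,"tz":0,"roll":0},{"fingers":-1,"tx":0,"ty":0,"tz":0,"roll":0},{"fingers":-1,"tx":-0.2,"ty":0,"tz":0,"roll":0},{"fingers":-1,"tx":-0.5,"ty":0,"tz":-0.02,"roll":0},{"fingers":-1,"tx":-0.8,"ty":0,"tz":-0.05,"roll":0},{"fingers":-1,"tx":-1.1,"ty":0,"tz":-0.1,"roll":0}]' 6
python3 - <<'E'
from fit import *
where()
p,d=read_camera('scene');u,v=proj('scene',[.45,.0,.1])[0].astype(int);cv2.imwrite('pics/d6.png',cv2.resize(p[v-90:v+90,u-120:u+120,::-1],None,fx=3.3,fy=3.3))
E
```

```text
time: 31.65
tool_pos: [0.4482, 0.0512, 0.0569]
tool_rot: [1.391, 1.566, 3.084]
contact_force: [-0.3, 0.6, 0.1]
opening: 0.0549
s,off,h [105.3  -2.4  50.9] F [-0.3  0.6  0.1] open 54.9 t 31.65
time: 32.65
tool_pos: [0.4505, 0.0469, 0.1037]
tool_rot: [-1.853, 1.57, -0.16]
contact_force: [0.1, -1.0, -0.7]
opening: 0.036
s,off,h [100.8  -0.6  97.7] F [ 0.1 -1.  -0.7] open 36.0 t 32.65
```

View pics/d6.png

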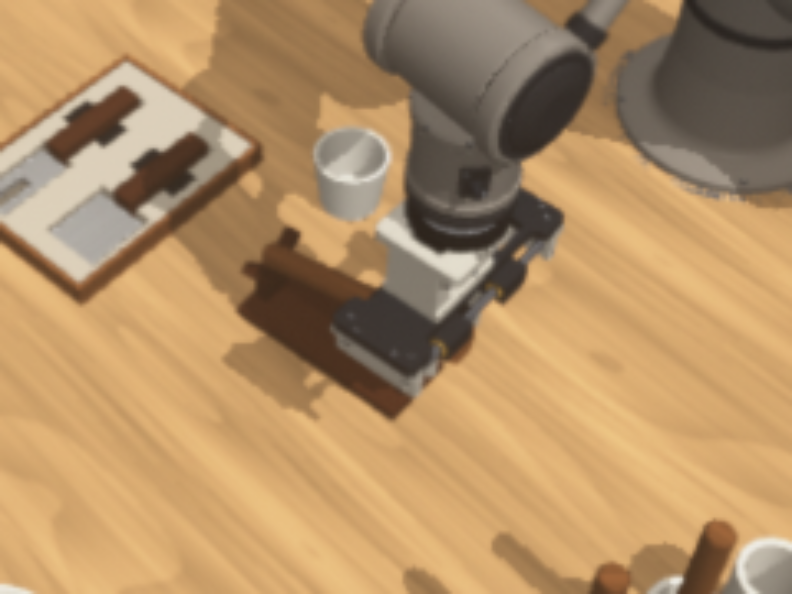

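```bash
python3 -m crank '[{"fingers":-1,"tx":-0.54,"ty":0,"tz":-0.19,"roll":0},{"fingers":-1,"tx":-1.25,"ty":0,"tz":-0.51,"roll":0},{"fingers":-1,"tx":-1.89,"ty":0,"tz":-0.96,"roll":0},{"fingers":-1,"tx":-2.45,"ty":0,"tz":-1.52,"roll":0},{"fingers":-1,"tx":-2.9,"ty":0,"tz":-2.16,"roll":0},{"fingers":-1,"tx":-3.2,"ty":0,"tz":-2.73,"roll":0},{"fingers":-1,"tx":-3.4,"ty":0,"tz":-3.24,"roll":0},{"fingers":-1,"tx":-3.5,"ty":0,"tz":-3.79,"roll":0}]' 6
python3 -m crank '[{"fingers":-1,"tx":-0.5,"ty":0,"tz":0,"roll":0},{"fingers":-1,"tx":-1,"ty":0,"tz":0,"roll":0},{"fingers":-1,"tx":-1.5,"ty":0,"tz":0,"roll":0},{"fingers":-1,"tx":-2,"ty":0,"tz":0,"roll":0},{"fingers":-1,"tx":-2.2,"ty":0,"tz":0,"roll":0},{"fingers":-1,"tx":-2.2,"ty":0,"tz":0,"roll":0},{"fingers":-1,"tx":-2.2,"ty":0,"tz":0,"roll":0},{"fingers":-1,"tx":-2.2,"ty":0,"tz":0,"roll":0}]'
python3 - <<'E'
from fit import *
where()
p,d=read_camera('scene');u,v=proj('scene',[.45,-.1,.2])[0].astype(int);cv2.imwrite('pics/d7.png',cv2.resize(p[v-100:v+110,u-130:u+130,::-1],None,fx=2.8,fy=2.8))
E
```

```text
time: 33.7
tool_pos: [0.4687, -0.1042, 0.2433]
tool_rot: [-2.075, 1.57, -0.382]
contact_force: [-0.3, 0.2, -0.1]
opening: 0.0363
time: 34.7
tool_pos: [0.4684, -0.1033, 0.3298]
tool_rot: [1.135, 1.569, 2.828]
contact_force: [-0.6, -0.4, -1.5]
opening: 0.0361
s,off,h [-50.6  -1.2 323.8] F [-0.6 -0.4 -1.5] open 36.1 t 34.7
```

View pics/d7.png

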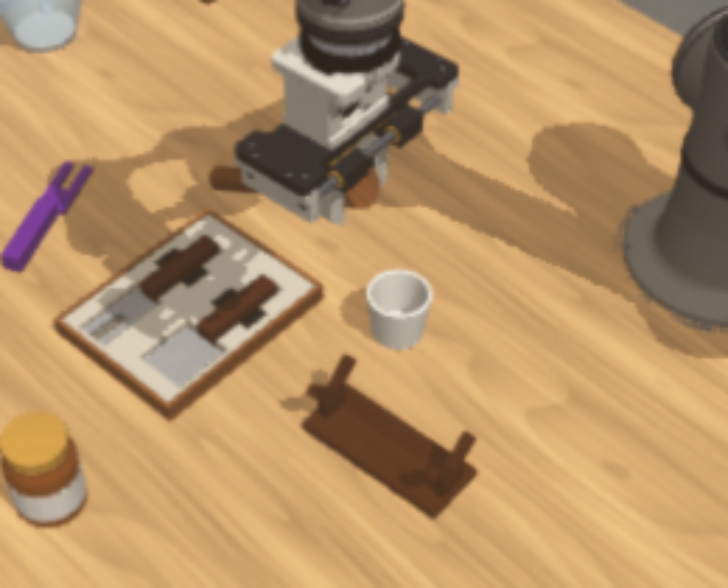

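The dipper didn't pivot in the 6 N grip: it's still roughly level, butt towards −s. I'll loosen to 3 N and see whether gravity swings it down.

```bash
python3 -m crank '[{"fingers":-1,"tx":0,"ty":0,"tz":0,"roll":0},{"fingers":-1,"tx":0,"ty":0,"tz":0,"roll":0},{"fingers":-1,"tx":0,"ty":0,"tz":0,"roll":0},{"fingers":-1,"tx":0,"ty":0,"tz":0,"roll":0},{"fingers":-1,"tx":0,"ty":0,"tz":0,"roll":0},{"fingers":-1,"tx":0,"ty":0,"tz":0,"roll":0},{"fingers":-1,"tx":0,"ty":0,"tz":0,"roll":0},{"fingers":-1,"tx":0,"ty":0,"tz":0,"roll":0}]' 3
cat >> fit.py <<'E'
def held(cams=("scene","top"),r=230):
    "points hanging near the gripper: print axis line of the dipper seen (brown pixels) in s,off,h of the gripper"
    st,m=tool(); g=st["tool_pos"]+.006*m[:,0]
    for c in cams:
        p,d=read_camera(c); S=cloud(c,d); q=p.astype(int); br=(q[:,:,0]-q[:,:,2]>25)
        D=(S-g)*1000; k=br&(np.abs(D[:,:,0])<r)&(np.abs(D[:,:,1])<r)&(np.abs(D@m[:,1])<22)&(S[:,:,2]>.04)
        X=D[k]; 
        if len(X)<20: print(c,"few",len(X)); continue
        along=X@m[:,2]; h=X[:,2]; o=X@m[:,1]
        A=np.c_[along,o,h]; mu=A.mean(0); v=np.linalg.svd(A-mu,full_matrices=False)[2][0]; t=(A-mu)@v
        print(c,len(A),"ends (along tool z, jaw, h rel. grasp)",(mu+v*np.percentile(t,1)).round(0),(mu+v*np.percentile(t,99)).round(0))
E
python3 - <<'E'
from fit import *
where(); held()
E
```

```text
time: 35.75
tool_pos: [0.4686, -0.1034, 0.3305]
tool_rot: [-3.024, 1.571, -1.331]
contact_force: [0.2, -1.0, -0.8]
opening: 0.0359
s,off,h [-50.7  -0.9 324.5] F [ 0.2 -1.  -0.8] open 35.9 t 35.75
scene 646 ends (along tool z, jaw, h rel. grasp) [ -8.  -2. 281.] [  12.   -1. -285.]
top 71 ends (along tool z, jaw, h rel. grasp) [-32.  -6. 335.] [ 146.  -16. -270.]
```

```bash
sed -i 's/&(S\[:,:,2\]>.04)/\&(S[:,:,2]>.04)\&(D[:,:,2]<32)\&(D[:,:,2]>-200)/' fit.py; python3 - <<'E'
from fit import *
held()
E
```

```text
scene 372 ends (along tool z, jaw, h rel. grasp) [19. -3. 17.] [ -77.  -11. -157.]
top few 0
```

At 3 N it swung to about 29° from vertical. I'll carry it to crock 1, where the stop should help it swing further.

```bash
python3 -c "
from h import *
go(.4317,.3455,.330,7)"
```

```text
{'t': 35.95, 'grasp': [468.6, -103.4, 324.5], 'shift': [-0.14, -0.45, 11.25], 'F': [-0.5, 0.4, -0.8], 'open': 36.0, 'jaw': np.float64(-173.0), 'roll': np.float64(-0.0)}
```

```bash
python3 -m crank '[{"fingers":-1,"tx":-0.1,"ty":0,"tz":0.5,"roll":0},{"fingers":-1,"tx":-0.1,"ty":-0.1,"tz":1.5,"roll":0},{"fingers":-1,"tx":-0.1,"ty":-0.2,"tz":2.9,"roll":0},{"fingers":-1,"tx":-0.1,"ty":-0.3,"tz":4.4,"roll":0},{"fingers":-1,"tx":-0.1,"ty":-0.4,"tz":5.9,"roll":0},{"fingers":-1,"tx":-0.1,"ty":-0.45,"tz":7.4,"roll":0},{"fingers":-1,"tx":-0.1,"ty":-0.45,"tz":8.9,"roll":0},{"fingers":-1,"tx":-0.1,"ty":-0.45,"tz":10.4,"roll":0}]'
python3 -m crank '[{"fingers":-1,"tx":-0.05,"ty":0,"tz":0.85,"roll":0},{"fingers":-1,"tx":-0.05,"ty":0,"tz":0.85,"roll":0},{"fingers":-1,"tx":-0.05,"ty":0,"tz":0.85,"roll":0},{"fingers":-1,"tx":-0.05,"ty":0,"tz":0.85,"roll":0},{"fingers":-1,"tx":-0.05,"ty":0,"tz":0.85,"roll":0},{"fingers":-1,"tx":-0.05,"ty":0,"tz":0.85,"roll":0},{"fingers":-1,"tx":-0.05,"ty":0,"tz":0.85,"roll":0},{"fingers":-1,"tx":-0.05,"ty":0,"tz":0.85,"roll":0}]'
python3 - <<'E'
from fit import *
go(.4317,.3455,.330,7); held()
E
```

```text
time: 36.95
tool_pos: [0.4555, 0.1703, 0.3284]
tool_rot: [-0.078, 1.515, 1.688]
contact_force: [0.9, -1.8, -0.4]
opening: 0.0361
time: 37.95
tool_pos: [0.4518, 0.1866, 0.3309]
tool_rot: [-0.092, 1.498, 1.696]
contact_force: [0.4, -0.5, -1.1]
opening: 0.0361
{'t': 37.95, 'grasp': [451.7, 187.0, 324.9], 'shift': [0.17, -0.37, 3.97], 'F': [0.4, -0.5, -1.1], 'open': 36.1, 'jaw': np.float64(-167.5), 'roll': np.float64(0.55)}
scene 326 ends (along tool z, jaw, h rel. grasp) [ 8. -9.  4.] [ -75.   -8. -165.]
top 285 ends (along tool z, jaw, h rel. grasp) [ -79.   -1. -161.] [-25.   0. -34.]
```

```bash
python3 -c "
from h import *
s,m=tool(); print(s['qpos'].round(2)); print(m.round(3))"
```

```text
[0.19 0.21 1.49 0.07 1.44 3.1 ]
[[-0.009 -0.976 -0.216]
 [ 0.073 -0.216  0.974]
 [-0.997 -0.007  0.073]]
```

Joint 6 is at its limit, which stopped the move. I'll turn the tool a half turn to the equivalent jaw pose, which works at both the crocks and the rest.

```bash
python3 -m crank '[{"fingers":-1,"tx":0,"ty":0,"tz":-3.5,"roll":-1},{"fingers":-1,"tx":0,"ty":0,"tz":-3.5,"roll":-2},{"fingers":-1,"tx":0,"ty":0,"tz":-3.5,"roll":-3},{"fingers":-1,"tx":0,"ty":0,"tz":-3.5,"roll":-4},{"fingers":-1,"tx":0,"ty":0,"tz":-3.5,"roll":-5},{"fingers":-1,"tx":0,"ty":0,"tz":-3.5,"roll":-6},{"fingers":-1,"tx":0,"ty":0,"tz":-3.5,"roll":-7},{"fingers":-1,"tx":0,"ty":0,"tz":-3.5,"roll":-8}]'
python3 -m crank '[{"fingers":-1,"tx":0,"ty":0,"tz":0,"roll":-1},{"fingers":-1,"tx":0,"ty":0,"tz":0,"roll":-2},{"fingers":-1,"tx":0,"ty":0,"tz":0,"roll":-3},{"fingers":-1,"tx":0,"ty":0,"tz":0,"roll":-4},{"fingers":-1,"tx":0,"ty":0,"tz":0,"roll":-5},{"fingers":-1,"tx":0,"ty":0,"tz":0,"roll":-6},{"fingers":-1,"tx":0,"ty":0,"tz":0,"roll":-7},{"fingers":-1,"tx":0,"ty":0,"tz":0,"roll":-8}]'
python3 - <<'E'
from fit import *
s,m=tool(); print(s['qpos'].round(2)); print(m.round(3))
go(.4317,.3455,.330,7); held()
E
```

```text
time: 39.05
tool_pos: [0.482, 0.0503, 0.3207]
tool_rot: [-1.493, 1.498, 1.697]
contact_force: [0.8, -0.7, -0.6]
opening: 0.036
time: 40.05
tool_pos: [0.482, 0.0503, 0.3207]
tool_rot: [-2.89, 1.498, 1.696]
contact_force: [0.3, -0.6, -0.4]
opening: 0.0357
[-0.1   0.22  1.5   0.07  1.43  0.02]
[[-0.009  0.992 -0.126]
 [ 0.073 -0.125 -0.99 ]
 [-0.997 -0.018 -0.071]]
{'t': 40.05, 'grasp': [481.9, 50.7, 314.7], 'shift': [0.17, -2.17, -7.16], 'F': [0.3, -0.6, -0.4], 'open': 35.7, 'jaw': np.float64(-7.2), 'roll': np.float64(-1.42)}
scene 766 ends (along tool z, jaw, h rel. grasp) [-5.  2. 23.] [ -61.    6. -160.]
top few 0
```

```bash
sed -i 's/along=X@m\[:,2\]; h=X\[:,2\]; o=X@m\[:,1\]/pass/; s/A=np.c_\[along,o,h\]/A=X/; s/ends (along tool z, jaw, h rel. grasp)/ends dx dy dz/' fit.py
python3 - <<'E'
from fit import *
go(.436,.285,.335,7)
E
```

```text
{'t': 40.15, 'grasp': [481.9, 50.7, 314.7], 'shift': [-0.07, -1.9, -5.68], 'F': [-0.7, -0.8, -1.2], 'open': 35.7, 'jaw': np.float64(-7.4), 'roll': np.float64(-1.44)}
```

```bash
python3 -m crank '[{"fingers":-1,"tx":0,"ty":-0.2,"tz":-0.6,"roll":-0.7},{"fingers":-1,"tx":0,"ty":-0.5,"tz":-1.6,"roll":-1.44},{"fingers":-1,"tx":0,"ty":-0.9,"tz":-2.8,"roll":-1.44},{"fingers":-1,"tx":-0.05,"ty":-1.3,"tz":-4.1,"roll":-1.44},{"fingers":-1,"tx":-0.07,"ty":-1.7,"tz":-5.3,"roll":-1.44},{"fingers":-1,"tx":-0.07,"ty":-1.9,"tz":-5.68,"roll":-1.44},{"fingers":-1,"tx":-0.07,"ty":-1.9,"tz":-5.68,"roll":-1.44},{"fingers":-1,"tx":-0.07,"ty":-1.9,"tz":-5.68,"roll":-1.44}]'
python3 - <<'E'
from fit import *
go(.4317,.3455,.330,7); held()
s,m=tool();print(m[:,0].round(3),s["qpos"].round(2))
E
```

```text
time: 41.15
tool_pos: [0.4368, 0.2835, 0.3408]
tool_rot: [-3.131, 1.498, 1.699]
contact_force: [0.8, -0.1, -0.9]
opening: 0.0357
{'t': 41.15, 'grasp': [436.8, 283.9, 334.8], 'shift': [0.23, 0.06, -1.53], 'F': [0.8, -0.1, -0.9], 'open': 35.7, 'jaw': np.float64(6.8), 'roll': np.float64(-0.02)}
scene 560 ends dx dy dz [  -1.   70. -164.] [ 4. 13. -8.]
top few 0
[-0.009  0.072 -0.997] [0.39 0.26 1.39 0.07 1.47 0.26]
```

```bash
python3 - <<'E'
from h import *
s,m=tool(); g=s["tool_pos"]+.006*m[:,0]
for x,y,h in((436.5,281,263),(436,284,258),(436,290,252),(435,302,243),(434,318,226),(433,333,208),(432,345,203)):
    print((m.T@(np.array([x,y,h])/1000-g)/.04).round(2))
E
```

```text
[ 1.79 -0.02  0.2 ]
[ 1.92 -0.02  0.13]
[ 2.08 -0.   -0.01]
[ 2.33  0.01 -0.29]
[ 2.78  0.03 -0.66]
[ 3.25  0.05 -1.  ]
[ 3.4   0.06 -1.29]
```

```bash
python3 -m crank '[{"fingers":-1,"tx":0.6,"ty":0,"tz":0.1,"roll":0},{"fingers":-1,"tx":1.2,"ty":-0.02,"tz":0.2,"roll":0},{"fingers":-1,"tx":1.79,"ty":-0.02,"tz":0.2,"roll":0},{"fingers":-1,"tx":1.92,"ty":-0.02,"tz":0.13,"roll":0},{"fingers":-1,"tx":2,"ty":0,"tz":0.05,"roll":0},{"fingers":-1,"tx":2.08,"ty":0,"tz":0,"roll":0},{"fingers":-1,"tx":2.2,"ty":0,"tz":-0.15,"roll":0},{"fingers":-1,"tx":2.33,"ty":0.01,"tz":-0.29,"roll":0}]'
python3 - <<'E'
from fit import *
go(.432,.345,.203,7); held(("scene",))
p,d=read_camera('scene');u,v=proj('scene',[.45,.32,.2])[0].astype(int);print(u,v);v=min(v,390);cv2.imwrite('pics/d8.png',cv2.resize(p[v-90:v+90,u-120:u+120,::-1],None,fx=3,fy=3))
E
```

```text
time: 42.25
tool_pos: [0.4347, 0.3034, 0.2489]
tool_rot: [3.14, 1.497, 1.689]
contact_force: [0.6, -0.1, 0.2]
opening: 0.036
{'t': 42.25, 'grasp': [434.6, 303.9, 242.9], 'shift': [1.07, 0.06, -0.95], 'F': [0.6, -0.1, 0.2], 'open': 36.0, 'jaw': np.float64(6.9), 'roll': np.float64(-0.01)}
scene 416 ends dx dy dz [  5.  15. -15.] [  -1.   60. -185.]
471 303
```

View pics/d8.png

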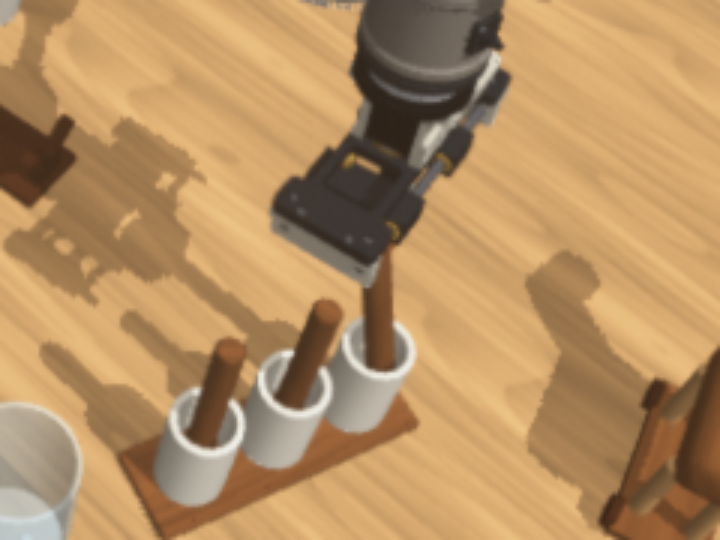

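The butt is inside crock 1 (13 pictures viewed so far). I'll straighten the dipper while lowering, then release.

```bash
python3 -m crank '[{"fingers":-1,"tx":0.22,"ty":0.01,"tz":-0.2,"roll":0},{"fingers":-1,"tx":0.45,"ty":0.03,"tz":-0.38,"roll":0},{"fingers":-1,"tx":0.7,"ty":0.05,"tz":-0.57,"roll":0},{"fingers":-1,"tx":0.92,"ty":0.06,"tz":-0.75,"roll":0},{"fingers":-1,"tx":1.05,"ty":0.06,"tz":-0.9,"roll":0},{"fingers":-1,"tx":1.05,"ty":0.06,"tz":-0.9,"roll":0},{"fingers":0.1,"tx":1.05,"ty":0.06,"tz":-0.9,"roll":0},{"fingers":0.1,"tx":1.05,"ty":0.06,"tz":-0.9,"roll":0}]'
python3 -m crank '[{"fingers":0.1,"tx":-0.3,"ty":0,"tz":0,"roll":0},{"fingers":0.1,"tx":-0.8,"ty":0,"tz":0,"roll":0},{"fingers":0.1,"tx":-1.5,"ty":0,"tz":0,"roll":0},{"fingers":0.1,"tx":-2.2,"ty":0,"tz":0.3,"roll":0},{"fingers":0,"tx":-2.2,"ty":0.2,"tz":1,"roll":0},{"fingers":0,"tx":-2.2,"ty":0.5,"tz":1.5,"roll":0},{"fingers":0,"tx":-2.2,"ty":0.5,"tz":1.5,"roll":0},{"fingers":0,"tx":-2.2,"ty":0.5,"tz":1.5,"roll":0}]'
cat >> fit.py <<'E'
W={1:(431.7,346),2:(502.5,321),3:(574,296)}
def crocks():
    for c in("scene","top"):
        p,d=read_camera(c);S=cloud(c,d).reshape(-1,3)*1000
        for i,w in W.items():
            k=(np.hypot(S[:,0]-w[0],S[:,1]-w[1])<36)&(S[:,2]>120)&(S[:,2]<240); X=S[k]
            if len(X)<10: print(c,i,"none"); continue
            t=X[:,2]>X[:,2].max()-12; b=X[:,2]<165
            print(c,i,"top z",X[:,2].max().round(),"top c",X[t].mean(0).round(0),"width<165",np.ptp(X[b,0]).round() if b.any() else None,"low c",X[b].mean(0).round() if b.any() else None)
E
python3 - <<'E'
from fit import *
crocks(); go(.502,.322,.255,7)
E
```

```text
time: 43.35
tool_pos: [0.4326, 0.3418, 0.2101]
tool_rot: [3.136, 1.497, 1.685]
contact_force: [0.7, -0.1, -0.2]
opening: 0.0491
time: 44.35
tool_pos: [0.46, 0.2788, 0.2936]
tool_rot: [3.141, 1.497, 1.69]
contact_force: [0.6, 0.7, 0.8]
opening: 0.0458
scene 1 top z 222.0 top c [441. 321. 217.] width<165 18.0 low c [445. 336. 143.]
scene 2 top z 222.0 top c [505. 327. 217.] width<165 14.0 low c [510. 328. 143.]
scene 3 top z 222.0 top c [577. 300. 217.] width<165 14.0 low c [582. 303. 142.]
top 1 none
top 2 none
top 3 top z 223.0 top c [580. 295. 217.] width<165 22.0 low c [573. 291. 144.]
{'t': 44.45, 'grasp': [459.7, 279.5, 287.3], 'shift': [0.87, 1.18, -0.86], 'F': [0.0, 0.9, 0.1], 'open': 46.1, 'jaw': np.float64(6.9), 'roll': np.float64(-0.01)}
```

```bash
cat >> h.py <<'E'
def path(L,off=0):
    s,m=tool(); g=s["tool_pos"]+.006*m[:,0]
    for a,h in L:
        w=np.array(rest(a,h))+np.array([.993,.122,0])*off/1000; print((a,h),(m.T@(w-g)/.04).round(2))
def pts(L):
    s,m=tool(); g=s["tool_pos"]+.006*m[:,0]
    for w in L: print(w,(m.T@(np.array(w)/1000-g)/.04).round(2))
E
python3 -c "
from h import *
pts([(575.5,297,275),(575.5,297,180),(575.5,297,310)])"
```

```text
(575.5, 297, 275) [ 0.31  2.93 -0.06]
(575.5, 297, 180) [2.68 2.93 0.11]
(575.5, 297, 310) [-0.56  2.93 -0.13]
```

```bash
python3 -m crank '[{"fingers":-0.1,"tx":0,"ty":0.8,"tz":-0.06,"roll":0},{"fingers":-0.1,"tx":0,"ty":1.7,"tz":-0.06,"roll":0},{"fingers":-0.1,"tx":0.1,"ty":2.6,"tz":-0.06,"roll":0},{"fingers":-0.1,"tx":0.31,"ty":2.93,"tz":-0.06,"roll":0},{"fingers":-0.1,"tx":0.31,"ty":2.93,"tz":-0.06,"roll":0},{"fingers":-0.1,"tx":0.31,"ty":2.93,"tz":-0.06,"roll":0},{"fingers":-0.1,"tx":0.31,"ty":2.93,"tz":-0.06,"roll":0},{"fingers":-0.1,"tx":0.31,"ty":2.93,"tz":-0.06,"roll":0}]' 10
python3 -c "
from h import *
go(.5755,.297,.180,7)"
```

```text
time: 45.45
tool_pos: [0.5757, 0.2959, 0.2815]
tool_rot: [3.137, 1.497, 1.686]
contact_force: [-1.0, 0.2, -0.0]
opening: 0.0412
{'t': 45.45, 'grasp': [575.6, 296.4, 275.5], 'shift': [2.38, -0.0, 0.16], 'F': [-1.0, 0.2, -0.0], 'open': 41.2, 'jaw': np.float64(6.9), 'roll': np.float64(-0.01)}
```

```bash
python3 -m crank '[{"fingers":-0.1,"tx":0.8,"ty":0,"tz":0.06,"roll":0},{"fingers":-0.1,"tx":1.6,"ty":0,"tz":0.11,"roll":0},{"fingers":-0.1,"tx":2.38,"ty":0,"tz":0.16,"roll":0},{"fingers":-0.1,"tx":2.38,"ty":0,"tz":0.16,"roll":0},{"fingers":-1,"tx":2.38,"ty":0,"tz":0.16,"roll":0},{"fingers":-1,"tx":2.38,"ty":0,"tz":0.16,"roll":0},{"fingers":-1,"tx":2.38,"ty":0,"tz":0.16,"roll":0},{"fingers":-1,"tx":2.38,"ty":0,"tz":0.16,"roll":0}]' 10
python3 -m crank '[{"fingers":-1,"tx":-0.4,"ty":0,"tz":-0.03,"roll":0},{"fingers":-1,"tx":-0.8,"ty":0,"tz":-0.06,"roll":0},{"fingers":-1,"tx":-1.2,"ty":0,"tz":-0.09,"roll":0},{"fingers":-1,"tx":-1.7,"ty":0,"tz":-0.13,"roll":0},{"fingers":-1,"tx":-2.2,"ty":0,"tz":-0.16,"roll":0},{"fingers":-1,"tx":-2.7,"ty":0,"tz":-0.2,"roll":0},{"fingers":-1,"tx":-3.24,"ty":0,"tz":-0.24,"roll":0},{"fingers":-1,"tx":-3.24,"ty":0,"tz":-0.24,"roll":0}]'
python3 -c "
from h import *
where(); path([(125,300)])"
```

```text
time: 46.45
tool_pos: [0.5766, 0.2967, 0.1869]
tool_rot: [3.112, 1.497, 1.661]
contact_force: [-1.2, -0.5, 6.3]
opening: 0.0222
time: 47.45
tool_pos: [0.5766, 0.2967, 0.3179]
tool_rot: [3.086, 1.496, 1.636]
contact_force: [1.2, -0.0, -1.0]
opening: 0.022
s,off,h [333.9 155.1 311.9] F [ 1.2 -0.  -1. ] open 22.0 t 47.45
(125, 300) [-0.11 -3.87  5.23]
```

```bash
python3 -m crank '[{"fingers":-1,"tx":0,"ty":-0.6,"tz":0.8,"roll":0},{"fingers":-1,"tx":0,"ty":-1.3,"tz":1.7,"roll":0},{"fingers":-1,"tx":0,"ty":-2,"tz":2.7,"roll":0},{"fingers":-1,"tx":-0.05,"ty":-2.7,"tz":3.7,"roll":0},{"fingers":-1,"tx":-0.1,"ty":-3.4,"tz":4.6,"roll":0},{"fingers":-1,"tx":-0.11,"ty":-3.87,"tz":5.23,"roll":0},{"fingers":-1,"tx":-0.11,"ty":-3.87,"tz":5.23,"roll":0},{"fingers":-1,"tx":-0.11,"ty":-3.87,"tz":5.23,"roll":0}]'
python3 -c "
from h import *
where(); go(.448,.071,.19,7); path([(125,230),(125,185)])"
```

```text
time: 48.45
tool_pos: [0.4476, 0.0708, 0.3043]
tool_rot: [-3.136, 1.497, 1.696]
contact_force: [0.1, 0.6, -1.1]
opening: 0.0219
s,off,h [125.3  -0.6 298.3] F [ 0.1  0.6 -1.1] open 21.9 t 48.45
{'t': 48.45, 'grasp': [447.5, 71.3, 298.3], 'shift': [2.7, 0.01, 0.21], 'F': [0.1, 0.6, -1.1], 'open': 21.9, 'jaw': np.float64(6.9), 'roll': np.float64(-0.01)}
(125, 230) [1.7  0.02 0.13]
(125, 185) [2.82 0.02 0.21]
```

```bash
python3 -m crank '[{"fingers":-1,"tx":0.9,"ty":0.02,"tz":0.07,"roll":0},{"fingers":-1,"tx":1.8,"ty":0.02,"tz":0.14,"roll":0},{"fingers":-1,"tx":2.6,"ty":0.02,"tz":0.2,"roll":0},{"fingers":-1,"tx":2.82,"ty":0.02,"tz":0.21,"roll":0},{"fingers":-1,"tx":2.82,"ty":0.02,"tz":0.21,"roll":0},{"fingers":-1,"tx":2.82,"ty":0.02,"tz":0.21,"roll":0},{"fingers":-1,"tx":2.82,"ty":0.02,"tz":0.21,"roll":0},{"fingers":-1,"tx":2.82,"ty":0.02,"tz":0.21,"roll":0}]' 6
python3 -c "
from h import *
where(); S=lambda f:np.sin(np.radians(f)); C=lambda f:np.cos(np.radians(f))
path([(125,162)]+[(round(107+18*C(f)-162*S(f),1),round(18*S(f)+162*C(f)-1.5,1)) for f in(5,10,15,20,25,30)]); print()
path([(round(85-102*S(f),1),round(58+102*C(f),1)) for f in(37,46,55,63,70,76,82,86)])"
```

```text
time: 49.45
tool_pos: [0.4484, 0.0704, 0.1919]
tool_rot: [3.13, 1.498, 1.679]
contact_force: [-0.3, 0.6, -0.6]
opening: 0.0222
s,off,h [124.8   0.2 186. ] F [-0.3  0.6 -0.6] open 22.2 t 49.45
(125, 162) [ 0.6  -0.01  0.04]
(np.float64(110.8), np.float64(161.5)) [ 0.58 -0.    0.39]
(np.float64(96.6), np.float64(161.2)) [ 0.57 -0.    0.75]
(np.float64(82.5), np.float64(159.6)) [ 0.58 -0.    1.1 ]
(np.float64(68.5), np.float64(156.9)) [ 0.62 -0.    1.46]
(np.float64(54.8), np.float64(152.9)) [ 0.7 -0.   1.8]
(np.float64(41.6), np.float64(147.8)) [ 0.8  -0.    2.14]

(np.float64(23.6), np.float64(139.5)) [ 0.97 -0.    2.61]
(np.float64(11.6), np.float64(128.9)) [1.22 0.   2.93]
(np.float64(1.4), np.float64(116.5)) [1.51 0.   3.2 ]
(np.float64(-5.9), np.float64(104.3)) [1.8  0.   3.41]
(np.float64(-10.8), np.float64(92.9)) [2.07 0.   3.55]
(np.float64(-14.0), np.float64(82.7)) [2.32 0.   3.65]
(np.float64(-16.0), np.float64(72.2)) [2.58 0.   3.72]
(np.float64(-16.8), np.float64(65.1)) [2.75 0.   3.75]
```

```bash
python3 -m crank '[{"fingers":-1,"tx":0.5,"ty":0,"tz":0.04,"roll":0},{"fingers":-1,"tx":0.6,"ty":0,"tz":0.04,"roll":0},{"fingers":-1,"tx":0.58,"ty":0,"tz":0.39,"roll":0},{"fingers":-1,"tx":0.57,"ty":0,"tz":0.75,"roll":0},{"fingers":-1,"tx":0.58,"ty":0,"tz":1.1,"roll":0},{"fingers":-1,"tx":0.62,"ty":0,"tz":1.46,"roll":0},{"fingers":-1,"tx":0.7,"ty":0,"tz":1.8,"roll":0},{"fingers":-1,"tx":0.8,"ty":0,"tz":2.14,"roll":0}]' 5
python3 -m crank '[{"fingers":-1,"tx":0.17,"ty":0,"tz":0.47,"roll":0},{"fingers":-1,"tx":0.42,"ty":0,"tz":0.79,"roll":0},{"fingers":-1,"tx":0.71,"ty":0,"tz":1.06,"roll":0},{"fingers":-1,"tx":1,"ty":0,"tz":1.27,"roll":0},{"fingers":-1,"tx":1.27,"ty":0,"tz":1.41,"roll":0},{"fingers":-1,"tx":1.52,"ty":0,"tz":1.51,"roll":0},{"fingers":-1,"tx":1.78,"ty":0,"tz":1.58,"roll":0},{"fingers":-1,"tx":1.95,"ty":0,"tz":1.61,"roll":0}]' 5
python3 -c "
from fit import *
where(); prof(); path([(-42,66)])"
```

```text
time: 50.45
tool_pos: [0.4582, -0.0131, 0.1528]
tool_rot: [-3.138, 1.498, 1.694]
contact_force: [-0.2, -0.2, 0.7]
opening: 0.0225
time: 51.45
tool_pos: [0.465, -0.0701, 0.07]
tool_rot: [-3.132, 1.497, 1.701]
contact_force: [-0.4, -0.7, -0.2]
opening: 0.0218
s,off,h [-16.7  -0.5  64. ] F [-0.4 -0.7 -0.2] open 21.8 t 51.45
[(-10, np.float64(84.7)), (0, np.float64(84.6)), (10, np.float64(85.1)), (20, np.float64(83.4)), (30, np.float64(81.4)), (40, np.float64(78.3)), (50, np.float64(76.6)), (60, np.float64(74.9)), (70, np.float64(71.7)), (80, np.float64(68.8)), (90, np.float64(67.1)), (100, np.float64(64.6)), (110, np.float64(63.0)), (120, np.float64(65.2)), (130, np.float64(65.2)), (140, np.float64(60.5))] max s 156.3
(-42, 66) [-0.11  0.02  0.63]
```

```bash
python3 -m crank '[{"fingers":-1,"tx":0,"ty":0.01,"tz":0,"roll":0},{"fingers":-1,"tx":0,"ty":0.01,"tz":0.1,"roll":0},{"fingers":-1,"tx":-0.01,"ty":0.01,"tz":0.25,"roll":0},{"fingers":-1,"tx":-0.02,"ty":0.01,"tz":0.4,"roll":0},{"fingers":-1,"tx":-0.04,"ty":0.01,"tz":0.55,"roll":0},{"fingers":-1,"tx":-0.05,"ty":0.01,"tz":0.7,"roll":0},{"fingers":-1,"tx":-0.06,"ty":0.01,"tz":0.82,"roll":0},{"fingers":-1,"tx":-0.06,"ty":0.01,"tz":0.82,"roll":0}]' 20
python3 -c "
from fit import *
where(); prof(); path([(-50,53),(-50,46)])"
```

```text
time: 52.5
tool_pos: [0.469, -0.1026, 0.0704]
tool_rot: [-3.124, 1.497, 1.707]
contact_force: [-1.3, 2.6, -0.2]
opening: 0.0214
s,off,h [-49.5  -0.5  64.4] F [-1.3  2.6 -0.2] open 21.4 t 52.5
[(-40, np.float64(86.2)), (-30, np.float64(87.2)), (-20, np.float64(83.8)), (-10, np.float64(83.4)), (0, np.float64(81.9)), (10, np.float64(81.2)), (20, np.float64(79.0)), (30, np.float64(78.3)), (40, np.float64(76.8)), (50, np.float64(75.4)), (60, np.float64(73.4)), (70, np.float64(70.2)), (80, np.float64(68.3)), (90, np.float64(73.1)), (100, np.float64(71.0)), (110, np.float64(69.1)), (120, np.float64(68.3))] max s 125.3
(-50, 53) [0.28 0.01 0.03]
(-50, 46) [0.46 0.01 0.05]
```

```bash
python3 -m crank '[{"fingers":-1,"tx":0.1,"ty":0,"tz":0.01,"roll":0},{"fingers":-1,"tx":0.2,"ty":0,"tz":0.02,"roll":0},{"fingers":-1,"tx":0.3,"ty":0,"tz":0.03,"roll":0},{"fingers":-1,"tx":0.4,"ty":0,"tz":0.04,"roll":0},{"fingers":-1,"tx":0.47,"ty":0,"tz":0.05,"roll":0},{"fingers":-1,"tx":0.47,"ty":0,"tz":0.05,"roll":0},{"fingers":0,"tx":0.47,"ty":0,"tz":0.05,"roll":0},{"fingers":0,"tx":0.47,"ty":0,"tz":0.05,"roll":0}]' 20
python3 -m crank '[{"fingers":0.2,"tx":-0.3,"ty":0,"tz":0,"roll":0},{"fingers":0.2,"tx":-1,"ty":0,"tz":-0.07,"roll":0},{"fingers":0.2,"tx":-2.1,"ty":0,"tz":-0.15,"roll":0},{"fingers":0.2,"tx":-2.3,"ty":0,"tz":-0.17,"roll":0},{"fingers":0.2,"tx":-2.3,"ty":0,"tz":-0.17,"roll":0},{"fingers":0.2,"tx":-2.3,"ty":0,"tz":-0.17,"roll":0},{"fingers":0.2,"tx":-2.3,"ty":0,"tz":-0.17,"roll":0},{"fingers":0.2,"tx":-2.3,"ty":0,"tz":-0.17,"roll":0}]'
python3 -c "
from fit import *
where(); prof(); path([(104,130),(104,95),(104,53)])"
```

```text
time: 53.55
tool_pos: [0.4695, -0.1031, 0.0518]
tool_rot: [-3.139, 1.497, 1.693]
contact_force: [-0.3, -0.2, 0.2]
opening: 0.0367
time: 54.55
tool_pos: [0.4692, -0.1031, 0.1433]
tool_rot: [-3.118, 1.497, 1.714]
contact_force: [-0.4, -0.0, -1.0]
opening: 0.0553
s,off,h [-50.   -0.4 137.3] F [-0.4 -0.  -1. ] open 55.3 t 54.55
[(-80, np.float64(65.4)), (-70, np.float64(65.1)), (-60, np.float64(69.0)), (-50, np.float64(69.7)), (-40, np.float64(68.7)), (-30, np.float64(69.4)), (-20, np.float64(68.7)), (-10, np.float64(69.7)), (0, np.float64(69.3)), (10, np.float64(69.2)), (20, np.float64(69.3)), (30, np.float64(68.7)), (40, np.float64(68.2)), (50, np.float64(68.8)), (60, np.float64(69.4)), (70, np.float64(67.9)), (80, np.float64(68.8)), (90, np.float64(73.6)), (100, np.float64(74.6)), (110, np.float64(73.9)), (120, np.float64(73.6))] max s 124.9
(104, 130) [ 0.47 -0.   -3.83]
(104, 95) [ 1.34  0.   -3.76]
(104, 53) [ 2.39  0.   -3.69]
```

```bash
python3 -m crank '[{"fingers":0.2,"tx":0.1,"ty":0,"tz":-1.2,"roll":0},{"fingers":0.2,"tx":0.3,"ty":0,"tz":-2.5,"roll":0},{"fingers":0.2,"tx":0.47,"ty":0,"tz":-3.83,"roll":0},{"fingers":0.2,"tx":0.47,"ty":0,"tz":-3.85,"roll":0},{"fingers":0.2,"tx":0.9,"ty":0,"tz":-3.8,"roll":0},{"fingers":0.2,"tx":1.7,"ty":0,"tz":-3.75,"roll":0},{"fingers":0.2,"tx":2.35,"ty":0,"tz":-3.7,"roll":0},{"fingers":0.2,"tx":2.35,"ty":0,"tz":-3.7,"roll":0}]'
python3 -m crank '[{"fingers":-1,"tx":0,"ty":0,"tz":0,"roll":0},{"fingers":-1,"tx":0,"ty":0,"tz":0,"roll":0},{"fingers":-1,"tx":0,"ty":0,"tz":0,"roll":0},{"fingers":-1,"tx":0,"ty":0,"tz":0,"roll":0},{"fingers":-1,"tx":0,"ty":0,"tz":0,"roll":0},{"fingers":-1,"tx":0,"ty":0,"tz":0,"roll":0},{"fingers":-1,"tx":0,"ty":0,"tz":0,"roll":0},{"fingers":-1,"tx":0,"ty":0,"tz":0,"roll":0}]' 3
python3 -c "
from h import *
where(); S=lambda f:np.sin(np.radians(f)); C=lambda f:np.cos(np.radians(f))
path([(round(-76+180*C(f),1),round(55+180*S(f),1)) for f in(6,13,22,31,40,50,60,70)])
path([(-20,245),(-20,335)])"
```

```text
time: 55.6
tool_pos: [0.45, 0.0494, 0.0597]
tool_rot: [-3.085, 1.497, 1.747]
contact_force: [0.1, 0.1, 0.3]
opening: 0.0549
time: 56.6
tool_pos: [0.4496, 0.0504, 0.0613]
tool_rot: [-3.104, 1.497, 1.729]
contact_force: [-5.1, 1.3, 1.4]
opening: 0.0363
s,off,h [104.8  -1.1  55.4] F [-5.1  1.3  1.4] open 36.3 t 56.6
(np.float64(103.0), np.float64(73.8)) [-0.46  0.03  0.01]
(np.float64(99.4), np.float64(95.5)) [-1.01  0.02  0.06]
(np.float64(90.9), np.float64(122.4)) [-1.7   0.02  0.22]
(np.float64(78.3), np.float64(147.7)) [-2.35  0.02  0.49]
(np.float64(61.9), np.float64(170.7)) [-2.95  0.02  0.86]
(np.float64(39.7), np.float64(192.9)) [-3.55  0.02  1.37]
(np.float64(14.0), np.float64(210.9)) [-4.05  0.02  1.98]
(np.float64(-14.4), np.float64(224.1)) [-4.43  0.02  2.66]
(-20, 245) [-4.96  0.02  2.76]
(-20, 335) [-7.2   0.01  2.59]
```

```bash
python3 -m crank '[{"fingers":-1,"tx":-0.46,"ty":0.02,"tz":0.01,"roll":0},{"fingers":-1,"tx":-1.01,"ty":0.02,"tz":0.06,"roll":0},{"fingers":-1,"tx":-1.7,"ty":0.02,"tz":0.22,"roll":0},{"fingers":-1,"tx":-2.35,"ty":0.02,"tz":0.49,"roll":0},{"fingers":-1,"tx":-2.95,"ty":0.02,"tz":0.86,"roll":0},{"fingers":-1,"tx":-3.55,"ty":0.02,"tz":1.37,"roll":0},{"fingers":-1,"tx":-4.05,"ty":0.02,"tz":1.98,"roll":0},{"fingers":-1,"tx":-4.43,"ty":0.02,"tz":2.66,"roll":0}]'
python3 -m crank '[{"fingers":-1,"tx":-0.2,"ty":0,"tz":0.05,"roll":0},{"fingers":-1,"tx":-0.6,"ty":0,"tz":0.05,"roll":0},{"fingers":-1,"tx":-1.2,"ty":0,"tz":0,"roll":0},{"fingers":-1,"tx":-1.8,"ty":0,"tz":-0.05,"roll":0},{"fingers":-1,"tx":-2.4,"ty":0,"tz":-0.1,"roll":0},{"fingers":-1,"tx":-2.8,"ty":0,"tz":-0.1,"roll":0},{"fingers":-1,"tx":-2.8,"ty":0,"tz":-0.1,"roll":0},{"fingers":-1,"tx":-2.8,"ty":0,"tz":-0.1,"roll":0}]'
python3 -c "
from fit import *
where(); held()"
```

```text
time: 57.6
tool_pos: [0.4665, -0.0688, 0.2316]
tool_rot: [3.112, 1.499, 1.661]
contact_force: [0.4, 0.4, -1.0]
opening: 0.0357
time: 58.6
tool_pos: [0.4662, -0.0716, 0.3413]
tool_rot: [-3.122, 1.497, 1.711]
contact_force: [-0.4, 0.0, -0.9]
opening: 0.0357
s,off,h [-18.3   0.5 335.3] F [-0.4  0.  -0.9] open 35.7 t 58.6
scene 396 ends dx dy dz [ 1. 18. 15.] [  22.  -87. -151.]
top few 0
```

```bash
python3 -c "
from h import *
pts([(561,384,340)])"
```

```text
(561, 384, 340) [  0.69   3.72 -11.  ]
```

```bash
python3 -m crank '[{"fingers":-1,"tx":0,"ty":0.2,"tz":-0.5,"roll":0},{"fingers":-1,"tx":0.1,"ty":0.5,"tz":-1.5,"roll":0},{"fingers":-1,"tx":0.2,"ty":0.9,"tz":-2.8,"roll":0},{"fingers":-1,"tx":0.3,"ty":1.4,"tz":-4.2,"roll":0},{"fingers":-1,"tx":0.4,"ty":1.9,"tz":-5.6,"roll":0},{"fingers":-1,"tx":0.5,"ty":2.4,"tz":-7,"roll":0},{"fingers":-1,"tx":0.6,"ty":2.9,"tz":-8.4,"roll":0},{"fingers":-1,"tx":0.65,"ty":3.4,"tz":-9.8,"roll":0}]'
python3 -m crank '[{"fingers":-1,"tx":0.04,"ty":0.32,"tz":-1.2,"roll":0},{"fingers":-1,"tx":0.04,"ty":0.32,"tz":-1.2,"roll":0},{"fingers":-1,"tx":0.04,"ty":0.32,"tz":-1.2,"roll":0},{"fingers":-1,"tx":0.04,"ty":0.32,"tz":-1.2,"roll":0},{"fingers":-1,"tx":0.04,"ty":0.32,"tz":-1.2,"roll":0},{"fingers":-1,"tx":0.04,"ty":0.32,"tz":-1.2,"roll":0},{"fingers":-1,"tx":0.04,"ty":0.32,"tz":-1.2,"roll":0},{"fingers":-1,"tx":0.04,"ty":0.32,"tz":-1.2,"roll":0}]'
python3 -c "
from fit import *
go(.561,.384,.34,7); held(); s,m=tool(); print(s['qpos'].round(2),m[:,0].round(3))"
```

```text
time: 59.7
tool_pos: [0.5546, 0.3361, 0.3436]
tool_rot: [-3.115, 1.498, 1.717]
contact_force: [1.0, -0.2, -0.6]
opening: 0.036
time: 60.7
tool_pos: [0.5616, 0.3832, 0.3467]
tool_rot: [-3.136, 1.498, 1.696]
contact_force: [-0.4, -0.6, -1.6]
opening: 0.0357
{'t': 60.7, 'grasp': [561.5, 383.6, 340.7], 'shift': [0.02, -0.01, -0.01], 'F': [-0.4, -0.6, -1.6], 'open': 35.7, 'jaw': np.float64(6.9), 'roll': np.float64(-0.01)}
scene 221 ends dx dy dz [-9.  4. 19.] [  19.  -58. -166.]
top 457 ends dx dy dz [   8.  -64. -165.] [ 2. -9.  7.]
[0.46 0.59 0.86 0.07 1.66 0.34] [-0.009  0.073 -0.997]
```

```bash
python3 -c "
from h import *
pts([(566,361,300),(566,361,262),(567.4,352,252),(568.8,340,241),(570.7,324.5,224),(572.5,309,206),(573.6,301,203)])"
```

```text
(566, 361, 300) [0.97 0.04 0.65]
(566, 361, 262) [1.92 0.04 0.72]
(567.4, 352, 252) [2.15 0.05 0.97]
(568.8, 340, 241) [2.4  0.05 1.29]
(570.7, 324.5, 224) [2.8  0.05 1.71]
(572.5, 309, 206) [3.22 0.05 2.13]
(573.6, 301, 203) [3.28 0.05 2.34]
```

```bash
python3 -m crank '[{"fingers":-1,"tx":0.2,"ty":0.04,"tz":0.3,"roll":0},{"fingers":-1,"tx":0.6,"ty":0.04,"tz":0.6,"roll":0},{"fingers":-1,"tx":1,"ty":0.04,"tz":0.65,"roll":0},{"fingers":-1,"tx":1,"ty":0.04,"tz":0.65,"roll":0},{"fingers":-1,"tx":1,"ty":0.04,"tz":0.65,"roll":0},{"fingers":-1,"tx":1,"ty":0.04,"tz":0.65,"roll":0},{"fingers":-1,"tx":1,"ty":0.04,"tz":0.65,"roll":0},{"fingers":-1,"tx":1,"ty":0.04,"tz":0.65,"roll":0}]'
python3 -c "
from fit import *
held(); pts([(566,361,300)])"
```

```text
time: 61.8
tool_pos: [0.5659, 0.3608, 0.305]
tool_rot: [-3.141, 1.497, 1.692]
contact_force: [-0.4, 0.6, -0.5]
opening: 0.0358
scene 189 ends dx dy dz [-3.  7. 18.] [  20.  -70. -198.]
top 381 ends dx dy dz [   7.  -66. -182.] [  4. -13.  -2.]
(566, 361, 300) [-0.03  0.    0.  ]
```

```bash
python3 -m crank '[{"fingers":-1,"tx":0.5,"ty":0,"tz":0.04,"roll":0},{"fingers":-1,"tx":0.92,"ty":0,"tz":0.07,"roll":0},{"fingers":-1,"tx":1.03,"ty":0,"tz":0.2,"roll":0},{"fingers":-1,"tx":1.15,"ty":0.01,"tz":0.32,"roll":0},{"fingers":-1,"tx":1.28,"ty":0.01,"tz":0.48,"roll":0},{"fingers":-1,"tx":1.4,"ty":0.01,"tz":0.64,"roll":0},{"fingers":-1,"tx":1.6,"ty":0.01,"tz":0.85,"roll":0},{"fingers":-1,"tx":1.8,"ty":0.01,"tz":1.06,"roll":0}]'
python3 -c "
from fit import *
held(("scene","top"))" 2>/dev/null || python3 -c "
from fit import *
where();held()"
```

```text
time: 62.9
tool_pos: [0.5707, 0.3233, 0.2293]
tool_rot: [-3.135, 1.498, 1.697]
contact_force: [1.7, 0.0, -0.5]
opening: 0.0359
s,off,h [361.1 152.5 223.4] F [ 1.7  0.  -0.5] open 35.9 t 62.9
scene 80 ends dx dy dz [-8. -3. 22.] [  19.  -33. -182.]
top 156 ends dx dy dz [  4. -14. -11.] [   2.  -33. -136.]
```

```bash
python3 -m crank '[{"fingers":-1,"tx":0.2,"ty":0,"tz":0.2,"roll":0},{"fingers":-1,"tx":0.4,"ty":0,"tz":0.4,"roll":0},{"fingers":-1,"tx":0.46,"ty":0,"tz":0.6,"roll":0},{"fingers":-1,"tx":0.46,"ty":0,"tz":0.6,"roll":0},{"fingers":0.1,"tx":0.46,"ty":0,"tz":0.6,"roll":0},{"fingers":0.1,"tx":0.46,"ty":0,"tz":0.6,"roll":0},{"fingers":0.1,"tx":0.46,"ty":0,"tz":0.6,"roll":0},{"fingers":0.1,"tx":0.46,"ty":0,"tz":0.6,"roll":0}]'
python3 -m crank '[{"fingers":0.1,"tx":-0.3,"ty":0,"tz":0,"roll":0},{"fingers":0.1,"tx":-0.8,"ty":0,"tz":0,"roll":0},{"fingers":0.1,"tx":-1.5,"ty":0,"tz":0,"roll":0},{"fingers":0.1,"tx":-2.2,"ty":0,"tz":0.3,"roll":0},{"fingers":0,"tx":-2.2,"ty":-0.5,"tz":2,"roll":0},{"fingers":0,"tx":-2.2,"ty":-1,"tz":2.5,"roll":0},{"fingers":0,"tx":-2.2,"ty":-1,"tz":2.5,"roll":0},{"fingers":0,"tx":-2.2,"ty":-1,"tz":2.5,"roll":0}]'
python3 - <<'E'
from fit import *
crocks(); go(.503,.3228,.28,30)
p,d=read_camera('scene');u,v=467,330;cv2.imwrite('pics/d9.png',cv2.resize(p[v-100:v+100,u-120:u+120,::-1],None,fx=3,fy=3))
E
```

```text
time: 64.0
tool_pos: [0.5734, 0.3017, 0.2099]
tool_rot: [-3.139, 1.497, 1.694]
contact_force: [0.4, 0.4, 0.3]
opening: 0.051
time: 65.0
tool_pos: [0.5469, 0.1918, 0.2912]
tool_rot: [3.123, 1.497, 1.672]
contact_force: [0.4, 0.3, -0.2]
opening: 0.0458
scene 1 top z 223.0 top c [441. 321. 217.] width<165 18.0 low c [445. 336. 143.]
scene 2 top z 222.0 top c [504. 327. 217.] width<165 15.0 low c [510. 329. 144.]
scene 3 top z 222.0 top c [576. 290. 218.] width<165 15.0 low c [583. 293. 141.]
top 1 none
top 2 top z 226.0 top c [504. 318. 218.] width<165 20.0 low c [503. 317. 142.]
top 3 none
{'t': 65.1, 'grasp': [546.8, 192.7, 284.6], 'shift': [0.36, -0.7, -3.34], 'F': [-0.9, 0.2, 0.1], 'open': 46.1, 'jaw': np.float64(6.9), 'roll': np.float64(-2.31)}
```

View pics/d9.png

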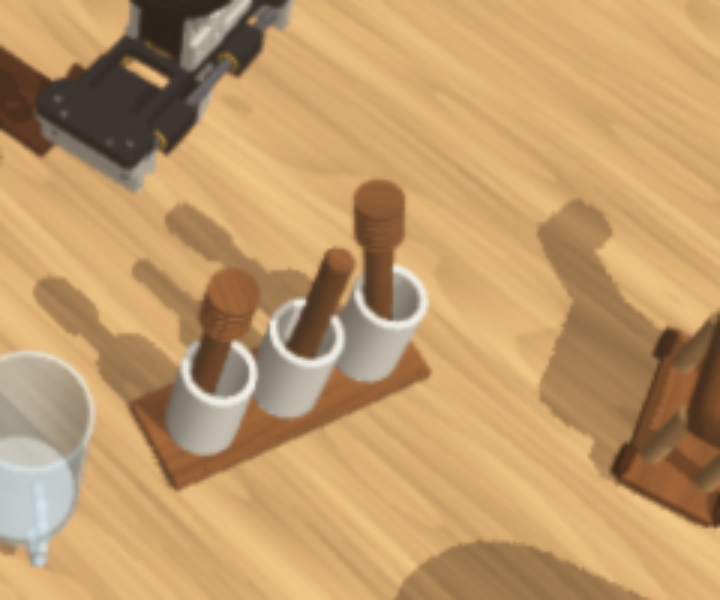

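Dippers 1 and 3 stand head up. Dipper 2 is next, with the jaws turned to 45° to clear its neighbours.

```bash
python3 -m crank '[{"fingers":-0.1,"tx":0,"ty":0,"tz":-0.3,"roll":-1},{"fingers":-0.1,"tx":0.1,"ty":-0.2,"tz":-1,"roll":-2},{"fingers":-0.1,"tx":0.1,"ty":-0.4,"tz":-2,"roll":-3},{"fingers":-0.1,"tx":0.2,"ty":-0.6,"tz":-3,"roll":-3.8},{"fingers":-0.1,"tx":0.2,"ty":-0.7,"tz":-3.34,"roll":-3.8},{"fingers":-0.1,"tx":0.2,"ty":-0.7,"tz":-3.34,"roll":-3.8},{"fingers":-0.1,"tx":0.2,"ty":-0.7,"tz":-3.34,"roll":-3.8},{"fingers":-0.1,"tx":0.2,"ty":-0.7,"tz":-3.34,"roll":-3.8}]' 10
python3 -c "
from h import *
go(.503,.3228,.28,45); pts([(503,322.8,240),(503,322.8,180),(503,322.8,310)]); print(tool()[1].round(3))"
```

```text
time: 66.15
tool_pos: [0.5032, 0.3198, 0.2921]
tool_rot: [2.483, 1.498, 1.693]
contact_force: [0.2, 0.4, -0.5]
opening: 0.0411
{'t': 66.15, 'grasp': [503.1, 320.2, 286.1], 'shift': [0.16, 0.04, -0.04], 'F': [0.2, 0.4, -0.5], 'open': 41.1, 'jaw': np.float64(44.7), 'roll': np.float64(-0.03)}
(503, 322.8, 240) [ 1.15 -0.01  0.02]
(503, 322.8, 180) [ 2.65 -0.08  0.11]
(503, 322.8, 310) [-0.59  0.07 -0.08]
[[-0.009  0.71   0.704]
 [ 0.072  0.702 -0.708]
 [-0.997  0.045 -0.058]]
```

```bash
python3 -m crank '[{"fingers":-0.1,"tx":0.5,"ty":0.01,"tz":0,"roll":0},{"fingers":-0.1,"tx":1.15,"ty":-0.01,"tz":0.02,"roll":0},{"fingers":-0.1,"tx":1.9,"ty":-0.04,"tz":0.07,"roll":0},{"fingers":-0.1,"tx":2.6,"ty":-0.08,"tz":0.11,"roll":0},{"fingers":-0.1,"tx":2.65,"ty":-0.08,"tz":0.11,"roll":0},{"fingers":-1,"tx":2.65,"ty":-0.08,"tz":0.11,"roll":0},{"fingers":-1,"tx":2.65,"ty":-0.08,"tz":0.11,"roll":0},{"fingers":-1,"tx":2.65,"ty":-0.08,"tz":0.11,"roll":0}]' 10
python3 -m crank '[{"fingers":-1,"tx":-0.4,"ty":0.02,"tz":-0.02,"roll":0},{"fingers":-1,"tx":-0.8,"ty":0.04,"tz":-0.05,"roll":0},{"fingers":-1,"tx":-1.2,"ty":0.06,"tz":-0.07,"roll":0},{"fingers":-1,"tx":-1.7,"ty":0.08,"tz":-0.1,"roll":0},{"fingers":-1,"tx":-2.2,"ty":0.1,"tz":-0.13,"roll":0},{"fingers":-1,"tx":-2.7,"ty":0.12,"tz":-0.16,"roll":0},{"fingers":-1,"tx":-3.24,"ty":0.15,"tz":-0.19,"roll":0},{"fingers":-1,"tx":-3.24,"ty":0.15,"tz":-0.19,"roll":0}]'
python3 -c "
from fit import *
where(); go(*rest(125,305),7); held()"
```

```text
time: 67.15
tool_pos: [0.5028, 0.3232, 0.1874]
tool_rot: [2.462, 1.497, 1.674]
contact_force: [-1.1, -1.0, 5.0]
opening: 0.0232
time: 68.15
tool_pos: [0.5036, 0.3241, 0.3189]
tool_rot: [2.402, 1.495, 1.614]
contact_force: [-0.5, 0.3, -0.7]
opening: 0.0219
s,off,h [370.   85.9 312.9] F [-0.5  0.3 -0.7] open 21.9 t 68.15
{'t': 68.15, 'grasp': [503.5, 324.5, 312.9], 'shift': [-0.28, -5.45, 3.51], 'F': [-0.5, 0.3, -0.7], 'open': 21.9, 'jaw': np.float64(44.8), 'roll': np.float64(3.78)}
scene 733 ends dx dy dz [ 75. -50. -98.] [-218.  230. -184.]
top 404 ends dx dy dz [  77.  -58. -112.] [-219.  229. -183.]
```

```bash
python3 -m crank '[{"fingers":-1,"tx":0,"ty":-0.6,"tz":0.4,"roll":0},{"fingers":-1,"tx":0,"ty":-1.6,"tz":1.05,"roll":0.8},{"fingers":-1,"tx":0,"ty":-2.7,"tz":1.75,"roll":1.7},{"fingers":-1,"tx":-0.1,"ty":-3.8,"tz":2.4,"roll":2.6},{"fingers":-1,"tx":-0.2,"ty":-4.9,"tz":3.1,"roll":3.5},{"fingers":-1,"tx":-0.28,"ty":-5.45,"tz":3.51,"roll":3.78},{"fingers":-1,"tx":-0.28,"ty":-5.45,"tz":3.51,"roll":3.78},{"fingers":-1,"tx":-0.28,"ty":-5.45,"tz":3.51,"roll":3.78}]'
python3 -c "
from fit import *
where(); go(*rest(125,185),7); held()"
```

```text
time: 69.25
tool_pos: [0.4471, 0.0705, 0.3088]
tool_rot: [-3.132, 1.497, 1.704]
contact_force: [-0.2, -0.2, -0.5]
opening: 0.0215
s,off,h [125.   -1.1 302.8] F [-0.2 -0.2 -0.5] open 21.5 t 69.25
{'t': 69.25, 'grasp': [447.0, 70.9, 302.8], 'shift': [2.94, 0.03, 0.22], 'F': [-0.2, -0.2, -0.5], 'open': 21.5, 'jaw': np.float64(7.1), 'roll': np.float64(0.01)}
scene 545 ends dx dy dz [ 2. 12.  6.] [   9.   13. -163.]
top few 9
```

```bash
python3 -m crank '[{"fingers":-1,"tx":0.9,"ty":0.03,"tz":0.07,"roll":0},{"fingers":-1,"tx":1.8,"ty":0.03,"tz":0.14,"roll":0},{"fingers":-1,"tx":2.6,"ty":0.03,"tz":0.2,"roll":0},{"fingers":-1,"tx":2.94,"ty":0.03,"tz":0.22,"roll":0},{"fingers":-1,"tx":2.94,"ty":0.03,"tz":0.22,"roll":0},{"fingers":-1,"tx":2.94,"ty":0.03,"tz":0.22,"roll":0},{"fingers":-1,"tx":2.94,"ty":0.03,"tz":0.22,"roll":0},{"fingers":-1,"tx":2.94,"ty":0.03,"tz":0.22,"roll":0}]' 6
python3 -c "
from h import *
where(); path([(125,162),(41.6,147.8)])"
```

```text
time: 70.35
tool_pos: [0.4486, 0.0699, 0.1919]
tool_rot: [3.126, 1.498, 1.678]
contact_force: [0.3, 1.2, -1.0]
opening: 0.0217
s,off,h [124.2   0.3 185.9] F [ 0.3  1.2 -1. ] open 21.7 t 70.35
(125, 162) [ 0.6  -0.01  0.02]
(41.6, 147.8) [ 0.8  -0.01  2.13]
```

Same state as last time, so I'll repeat the tilt and the firm pull.

```bash
python3 -m crank '[{"fingers":-1,"tx":0.5,"ty":0,"tz":0.03,"roll":0},{"fingers":-1,"tx":0.6,"ty":0,"tz":0.03,"roll":0},{"fingers":-1,"tx":0.58,"ty":0,"tz":0.38,"roll":0},{"fingers":-1,"tx":0.57,"ty":0,"tz":0.74,"roll":0},{"fingers":-1,"tx":0.58,"ty":0,"tz":1.1,"roll":0},{"fingers":-1,"tx":0.62,"ty":0,"tz":1.45,"roll":0},{"fingers":-1,"tx":0.7,"ty":0,"tz":1.8,"roll":0},{"fingers":-1,"tx":0.8,"ty":0,"tz":2.13,"roll":0}]' 5
python3 -m crank '[{"fingers":-1,"tx":0.17,"ty":0,"tz":0.47,"roll":0},{"fingers":-1,"tx":0.42,"ty":0,"tz":0.79,"roll":0},{"fingers":-1,"tx":0.71,"ty":0,"tz":1.06,"roll":0},{"fingers":-1,"tx":1,"ty":0,"tz":1.27,"roll":0},{"fingers":-1,"tx":1.27,"ty":0,"tz":1.41,"roll":0},{"fingers":-1,"tx":1.52,"ty":0,"tz":1.51,"roll":0},{"fingers":-1,"tx":1.78,"ty":0,"tz":1.58,"roll":0},{"fingers":-1,"tx":1.95,"ty":0,"tz":1.61,"roll":0}]' 5
python3 -c "
from fit import *
where(); prof(sl=range(-30,160,20))"
python3 -m crank '[{"fingers":-1,"tx":0,"ty":0.01,"tz":0,"roll":0},{"fingers":-1,"tx":0,"ty":0.01,"tz":0.1,"roll":0},{"fingers":-1,"tx":-0.01,"ty":0.01,"tz":0.25,"roll":0},{"fingers":-1,"tx":-0.02,"ty":0.01,"tz":0.4,"roll":0},{"fingers":-1,"tx":-0.04,"ty":0.01,"tz":0.55,"roll":0},{"fingers":-1,"tx":-0.05,"ty":0.01,"tz":0.7,"roll":0},{"fingers":-1,"tx":-0.06,"ty":0.01,"tz":0.82,"roll":0},{"fingers":-1,"tx":-0.06,"ty":0.01,"tz":0.82,"roll":0}]' 20
python3 -c "
from fit import *
where(); prof(sl=range(-50,160,20)); path([(-50,46)])"
```

```text
time: 71.35
tool_pos: [0.4586, -0.0132, 0.1528]
tool_rot: [-3.14, 1.498, 1.695]
contact_force: [0.1, 0.2, 0.7]
opening: 0.0218
time: 72.35
tool_pos: [0.4656, -0.0702, 0.07]
tool_rot: [-3.135, 1.497, 1.701]
contact_force: [-0.2, -0.8, -0.1]
opening: 0.0216
s,off,h [-16.9   0.1  64. ] F [-0.2 -0.8 -0.1] open 21.6 t 72.35
[(-10, np.float64(88.7)), (10, np.float64(84.4)), (30, np.float64(79.6)), (50, np.float64(74.6)), (70, np.float64(71.5)), (90, np.float64(66.6)), (110, np.float64(63.6)), (130, np.float64(64.1)), (150, np.float64(59.7))] max s 155.3
time: 73.4
tool_pos: [0.4695, -0.1022, 0.0702]
tool_rot: [-3.118, 1.495, 1.717]
contact_force: [-1.3, 5.6, -0.8]
opening: 0.0213
s,off,h [-49.2   0.   64.2] F [-1.3  5.6 -0.8] open 21.3 t 73.4
[(-30, np.float64(85.5)), (-10, np.float64(82.4)), (10, np.float64(81.6)), (30, np.float64(76.7)), (50, np.float64(74.6)), (70, np.float64(70.0)), (90, np.float64(74.0)), (110, np.float64(69.9))] max s 123.9
(-50, 46) [ 0.45 -0.    0.06]
```

```bash
python3 -m crank '[{"fingers":-1,"tx":0.1,"ty":0,"tz":0.01,"roll":0},{"fingers":-1,"tx":0.2,"ty":0,"tz":0.02,"roll":0},{"fingers":-1,"tx":0.3,"ty":0,"tz":0.03,"roll":0},{"fingers":-1,"tx":0.4,"ty":0,"tz":0.04,"roll":0},{"fingers":-1,"tx":0.47,"ty":0,"tz":0.05,"roll":0},{"fingers":-1,"tx":0.47,"ty":0,"tz":0.05,"roll":0},{"fingers":0,"tx":0.47,"ty":0,"tz":0.05,"roll":0},{"fingers":0,"tx":0.47,"ty":0,"tz":0.05,"roll":0}]' 20
python3 -m crank '[{"fingers":0.2,"tx":-0.3,"ty":0,"tz":0,"roll":0},{"fingers":0.2,"tx":-1,"ty":0,"tz":-0.07,"roll":0},{"fingers":0.2,"tx":-2.1,"ty":0,"tz":-0.15,"roll":0},{"fingers":0.2,"tx":-2.3,"ty":0,"tz":-0.17,"roll":0},{"fingers":0.2,"tx":-2.3,"ty":0,"tz":-0.17,"roll":0},{"fingers":0.2,"tx":-2.3,"ty":0,"tz":-0.17,"roll":0},{"fingers":0.2,"tx":-2.3,"ty":0,"tz":-0.17,"roll":0},{"fingers":0.2,"tx":-2.3,"ty":0,"tz":-0.17,"roll":0}]'
python3 -c "
from fit import *
where(); prof(sl=range(-80,160,20)); path([(104,130),(104,54)])"
```

```text
time: 74.45
tool_pos: [0.4704, -0.1033, 0.0516]
tool_rot: [3.14, 1.497, 1.693]
contact_force: [-0.3, 0.6, -0.3]
opening: 0.0369
time: 75.45
tool_pos: [0.4699, -0.1032, 0.1433]
tool_rot: [-3.122, 1.497, 1.714]
contact_force: [0.2, 0.5, -1.3]
opening: 0.055
s,off,h [-50.2   0.3 137.3] F [ 0.2  0.5 -1.3] open 55.0 t 75.45
[(-80, np.float64(66.5)), (-60, np.float64(67.7)), (-40, np.float64(68.4)), (-20, np.float64(68.2)), (0, np.float64(69.0)), (20, np.float64(68.4)), (40, np.float64(68.9)), (60, np.float64(70.4)), (80, np.float64(69.7)), (100, np.float64(75.5)), (120, np.float64(74.8))] max s 123.4
(104, 130) [ 0.47 -0.01 -3.83]
(104, 54) [ 2.37 -0.   -3.69]
```

It's level again. I'll regrip the head, lift at 3 N along the arc, and raise it.

```bash
python3 -m crank '[{"fingers":0.2,"tx":0.1,"ty":0,"tz":-1.2,"roll":0},{"fingers":0.2,"tx":0.3,"ty":0,"tz":-2.5,"roll":0},{"fingers":0.2,"tx":0.47,"ty":0,"tz":-3.83,"roll":0},{"fingers":0.2,"tx":0.47,"ty":0,"tz":-3.83,"roll":0},{"fingers":0.2,"tx":0.9,"ty":0,"tz":-3.78,"roll":0},{"fingers":0.2,"tx":1.7,"ty":0,"tz":-3.73,"roll":0},{"fingers":0.2,"tx":2.35,"ty":0,"tz":-3.69,"roll":0},{"fingers":0.2,"tx":2.35,"ty":0,"tz":-3.69,"roll":0}]'
python3 -m crank '[{"fingers":-1,"tx":0,"ty":0,"tz":0,"roll":0},{"fingers":-1,"tx":0,"ty":0,"tz":0,"roll":0},{"fingers":-1,"tx":0,"ty":0,"tz":0,"roll":0},{"fingers":-1,"tx":0,"ty":0,"tz":0,"roll":0},{"fingers":-1,"tx":0,"ty":0,"tz":0,"roll":0},{"fingers":-1,"tx":0,"ty":0,"tz":0,"roll":0},{"fingers":-1,"tx":0,"ty":0,"tz":0,"roll":0},{"fingers":-1,"tx":0,"ty":0,"tz":0,"roll":0}]' 3
python3 -m crank '[{"fingers":-1,"tx":-0.46,"ty":0,"tz":0.01,"roll":0},{"fingers":-1,"tx":-1.01,"ty":0,"tz":0.06,"roll":0},{"fingers":-1,"tx":-1.7,"ty":0,"tz":0.22,"roll":0},{"fingers":-1,"tx":-2.35,"ty":0,"tz":0.49,"roll":0},{"fingers":-1,"tx":-2.95,"ty":0,"tz":0.86,"roll":0},{"fingers":-1,"tx":-3.55,"ty":0,"tz":1.37,"roll":0},{"fingers":-1,"tx":-4.05,"ty":0,"tz":1.98,"roll":0},{"fingers":-1,"tx":-4.43,"ty":0,"tz":2.66,"roll":0}]'
python3 -m crank '[{"fingers":-1,"tx":-0.2,"ty":0,"tz":0.05,"roll":0},{"fingers":-1,"tx":-0.6,"ty":0,"tz":0.05,"roll":0},{"fingers":-1,"tx":-1.2,"ty":0,"tz":0,"roll":0},{"fingers":-1,"tx":-2.2,"ty":0,"tz":-0.05,"roll":0},{"fingers":-1,"tx":-3.2,"ty":0,"tz":-0.15,"roll":0},{"fingers":-1,"tx":-4,"ty":0,"tz":-0.2,"roll":0},{"fingers":-1,"tx":-4.3,"ty":0,"tz":-0.2,"roll":0},{"fingers":-1,"tx":-4.3,"ty":0,"tz":-0.2,"roll":0}]'
python3 -c "
from fit import *
where(); held();go(.44,.385,.40,45)"
```

```text
time: 76.5
tool_pos: [0.4503, 0.0488, 0.0597]
tool_rot: [-3.088, 1.497, 1.746]
contact_force: [0.6, 0.4, -0.3]
opening: 0.0557
time: 77.5
tool_pos: [0.4497, 0.0498, 0.0614]
tool_rot: [-3.101, 1.497, 1.735]
contact_force: [-4.6, 0.9, 2.4]
opening: 0.0361
time: 78.5
tool_pos: [0.4662, -0.0694, 0.2317]
tool_rot: [3.113, 1.499, 1.666]
contact_force: [0.1, -0.2, -1.6]
opening: 0.0357
time: 79.5
tool_pos: [0.4664, -0.0728, 0.402]
tool_rot: [3.14, 1.498, 1.693]
contact_force: [-1.2, -0.3, -2.0]
opening: 0.036
s,off,h [-19.6   0.6 396. ] F [-1.2 -0.3 -2. ] open 36.0 t 79.5
scene 484 ends dx dy dz [ 1. 17. 14.] [  22.  -85. -152.]
top few 0
{'t': 79.6, 'grasp': [466.1, -72.4, 394.7], 'shift': [0.72, 0.76, -11.41], 'F': [0.2, -0.7, -1.5], 'open': 36.0, 'jaw': np.float64(7.1), 'roll': np.float64(-3.79)}
```

```bash
python3 -c "
from h import *
pts([(455,368,400)])"; python3 -m crank '[{"fingers":-1,"tx":0,"ty":0.1,"tz":-0.5,"roll":-0.9},{"fingers":-1,"tx":0.1,"ty":0.2,"tz":-1.5,"roll":-1.9},{"fingers":-1,"tx":0.2,"ty":0.3,"tz":-2.8,"roll":-2.9},{"fingers":-1,"tx":0.3,"ty":0.5,"tz":-4.2,"roll":-3.8},{"fingers":-1,"tx":0.4,"ty":0.6,"tz":-5.6,"roll":-3.8},{"fingers":-1,"tx":0.5,"ty":0.8,"tz":-7,"roll":-3.8},{"fingers":-1,"tx":0.6,"ty":0.9,"tz":-8.4,"roll":-3.8},{"fingers":-1,"tx":0.65,"ty":1,"tz":-9.8,"roll":-3.8}]'
python3 -c "
from fit import *
where(); go(.455,.368,.40,45)"
```

```text
(455, 368, 400) [  0.68   1.08 -10.94]
time: 80.6
tool_pos: [0.4571, 0.3233, 0.403]
tool_rot: [2.523, 1.499, 1.739]
contact_force: [0.9, -0.6, 0.1]
opening: 0.0359
s,off,h [374.9  39.7 397. ] F [ 0.9 -0.6  0.1] open 35.9 t 80.6
{'t': 80.6, 'grasp': [457.1, 323.8, 397.0], 'shift': [0.0, 0.75, -0.82], 'F': [0.9, -0.6, 0.1], 'open': 35.9, 'jaw': np.float64(45.0), 'roll': np.float64(-0.0)}
```

```bash
python3 -m crank '[{"fingers":-1,"tx":0,"ty":0.75,"tz":-0.82,"roll":0},{"fingers":-1,"tx":0,"ty":0.75,"tz":-0.82,"roll":0},{"fingers":-1,"tx":0,"ty":0.75,"tz":-0.82,"roll":0},{"fingers":-1,"tx":0,"ty":0.75,"tz":-0.82,"roll":0},{"fingers":-1,"tx":0,"ty":0.75,"tz":-0.82,"roll":0},{"fingers":-1,"tx":0,"ty":0.75,"tz":-0.82,"roll":0},{"fingers":-1,"tx":0,"ty":0.75,"tz":-0.82,"roll":0},{"fingers":-1,"tx":0,"ty":0.75,"tz":-0.82,"roll":0}]'
sed -i 's/D\[:,:,2\]>-200/D[:,:,2]>-174/' fit.py
python3 -c "
from fit import *
where(); held(r=110); go(.455,.368,.40,45)"
```

```text
time: 81.6
tool_pos: [0.4558, 0.3658, 0.4081]
tool_rot: [2.48, 1.498, 1.696]
contact_force: [0.2, -0.4, 0.1]
opening: 0.0362
s,off,h [417.2  43.6 402.1] F [ 0.2 -0.4  0.1] open 36.2 t 81.6
scene 901 ends dx dy dz [11. -2. -0.] [  62.  -43. -161.]
top 420 ends dx dy dz [  59.  -52. -160.] [ 11. -11. -10.]
{'t': 81.7, 'grasp': [455.7, 366.3, 402.1], 'shift': [0.06, 0.01, -0.04], 'F': [0.1, 0.0, -0.5], 'open': 36.1, 'jaw': np.float64(45.0), 'roll': np.float64(0.0)}
```

```bash
python3 -c "
from h import *
pts([(448,373,320),(448,373,264),(456.5,365,260),(465,357,257),(473.5,348.5,253),(484.5,338,250),(493.5,329.5,246),(500,323.5,225),(500.5,323,204)])"
```

```text
(448, 373, 320) [ 2.06 -0.11 -0.14]
(448, 373, 264) [ 3.46 -0.17 -0.06]
(456.5, 365, 260) [ 3.54 -0.17  0.24]
(465, 357, 257) [ 3.6  -0.16  0.54]
(473.5, 348.5, 253) [ 3.68 -0.17  0.84]
(484.5, 338, 250) [ 3.73 -0.16  1.23]
(493.5, 329.5, 246) [ 3.82 -0.16  1.54]
(500, 323.5, 225) [ 4.33 -0.17  1.79]
(500.5, 323, 204) [ 4.85 -0.2   1.84]
```

```bash
python3 -m crank '[{"fingers":-1,"tx":0.3,"ty":-0.05,"tz":-0.1,"roll":0},{"fingers":-1,"tx":0.8,"ty":-0.1,"tz":-0.15,"roll":0},{"fingers":-1,"tx":1.4,"ty":-0.1,"tz":-0.15,"roll":0},{"fingers":-1,"tx":2.06,"ty":-0.11,"tz":-0.14,"roll":0},{"fingers":-1,"tx":2.4,"ty":-0.13,"tz":-0.12,"roll":0},{"fingers":-1,"tx":2.6,"ty":-0.13,"tz":-0.11,"roll":0},{"fingers":-1,"tx":2.6,"ty":-0.13,"tz":-0.11,"roll":0},{"fingers":-1,"tx":2.6,"ty":-0.13,"tz":-0.11,"roll":0}]'
python3 - <<'E'
from fit import *
where(); 
s,m=tool(); g=s["tool_pos"]+.006*m[:,0]
for c in("scene","top"):
    p,d=read_camera(c); S=cloud(c,d).reshape(-1,3)*1000
    # slices of the held handle between heads' tops and grip
    for h in(140,155,170,200,230,250):
        k=(abs(S[:,2]-h)<6)&(np.hypot(S[:,0]-490,S[:,1]-335)<45)&(np.hypot(S[:,0]-441,S[:,1]-322)>27)&(S[:,0]<545)
        if k.sum()>4: print(c,h,k.sum(),S[k].mean(0).round(0))
E
```

```text
time: 82.7
tool_pos: [0.4484, 0.373, 0.3054]
tool_rot: [2.46, 1.497, 1.676]
contact_force: [-0.2, 0.0, -0.1]
opening: 0.0356
s,off,h [425.3  37.1 299.4] F [-0.2  0.  -0.1] open 35.6 t 82.7
scene 140 28 [512. 331. 142.]
scene 155 51 [506. 334. 155.]
scene 170 44 [502. 338. 170.]
scene 200 53 [492. 346. 201.]
scene 230 57 [481. 355. 230.]
scene 250 58 [474. 361. 249.]
top 140 15 [506. 323. 143.]
top 155 25 [502. 325. 156.]
top 170 31 [499. 330. 170.]
top 200 33 [487. 339. 200.]
top 230 29 [478. 346. 230.]
top 250 31 [471. 353. 250.]
```

```bash
python3 -m crank '[{"fingers":-1,"tx":0.4,"ty":-0.12,"tz":-0.02,"roll":0},{"fingers":-1,"tx":0.88,"ty":-0.12,"tz":0.02,"roll":0},{"fingers":-1,"tx":0.95,"ty":-0.1,"tz":0.3,"roll":0},{"fingers":-1,"tx":1.0,"ty":-0.06,"tz":0.6,"roll":0},{"fingers":-1,"tx":1.08,"ty":-0.05,"tz":0.93,"roll":0},{"fingers":-1,"tx":1.13,"ty":-0.04,"tz":1.3,"roll":0},{"fingers":-1,"tx":1.22,"ty":-0.03,"tz":1.6,"roll":0},{"fingers":-1,"tx":1.22,"ty":-0.03,"tz":1.6,"roll":0}]'
python3 - <<'E'
from fit import *
where(); pts([(500.5,322,225),(500.5,322,204)])
for c in("scene","top"):
    p,d=read_camera(c); S=cloud(c,d).reshape(-1,3)*1000
    for h in(125,140,155,170,185,200):
        k=(abs(S[:,2]-h)<6)&(np.hypot(S[:,0]-500,S[:,1]-325)<35)
        if k.sum()>4: print(c,h,k.sum(),S[k].mean(0).round(0))
p,d=read_camera('scene');u,v=467,330;cv2.imwrite('pics/e1.png',cv2.resize(p[v-100:v+100,u-120:u+120,::-1],None,fx=3,fy=3))
E
```

```text
time: 83.8
tool_pos: [0.4928, 0.3296, 0.2514]
tool_rot: [2.489, 1.498, 1.704]
contact_force: [0.2, -0.4, -0.9]
opening: 0.0359
s,off,h [376.8  75.8 245.4] F [ 0.2 -0.4 -0.9] open 35.9 t 83.8
(500.5, 322, 225) [ 0.49 -0.03  0.31]
(500.5, 322, 204) [ 1.02 -0.05  0.34]
scene 125 28 [513. 327. 125.]
scene 140 29 [511. 330. 140.]
scene 155 36 [510. 330. 156.]
scene 170 31 [509. 329. 170.]
scene 185 30 [508. 328. 185.]
scene 200 24 [506. 327. 200.]
top 125 13 [508. 318. 125.]
top 140 12 [507. 318. 140.]
top 155 8 [508. 320. 155.]
```

The handle is nearly upright inside crock 2. I'll lower and release it.

```bash
python3 -m crank '[{"fingers":-1,"tx":0.25,"ty":-0.02,"tz":0.2,"roll":0},{"fingers":-1,"tx":0.5,"ty":-0.03,"tz":0.31,"roll":0},{"fingers":-1,"tx":0.75,"ty":-0.04,"tz":0.33,"roll":0},{"fingers":-1,"tx":0.98,"ty":-0.05,"tz":0.34,"roll":0},{"fingers":-1,"tx":0.98,"ty":-0.05,"tz":0.34,"roll":0},{"fingers":0,"tx":0.98,"ty":-0.05,"tz":0.34,"roll":0},{"fingers":0,"tx":0.98,"ty":-0.05,"tz":0.34,"roll":0},{"fingers":0,"tx":0.98,"ty":-0.05,"tz":0.34,"roll":0}]'
python3 -m crank '[{"fingers":0.05,"tx":-0.3,"ty":0,"tz":0,"roll":0},{"fingers":0.05,"tx":-0.8,"ty":0,"tz":0,"roll":0},{"fingers":0.05,"tx":-1.5,"ty":0,"tz":0,"roll":0},{"fingers":0,"tx":-2.5,"ty":0,"tz":0,"roll":0},{"fingers":0,"tx":-2.8,"ty":-1,"tz":1,"roll":0},{"fingers":0,"tx":-2.8,"ty":-2.5,"tz":2,"roll":0},{"fingers":0,"tx":-2.8,"ty":-4,"tz":2.5,"roll":0},{"fingers":0,"tx":-2.8,"ty":-4,"tz":2.5,"roll":0}]'
python3 - <<'E'
from fit import *
where(); crocks()
p,d=read_camera('scene');S=cloud('scene',d); cv2.imwrite('pics/e2.png',p[:,:,::-1])
L=loc(S.reshape(-1,3),(491.5,-332.1,5.3)); Z=S[:,:,2].ravel()*1000
for y in(45,-45): print(y,[(x,np.nanmedian(Z[(abs(L[:,0]-x)<8)&(abs(L[:,1]-y)<7)]).round(1)) for x in(-72,-50,-30,-10,10,40,60,75)])
E
```

```text
time: 84.95
tool_pos: [0.5001, 0.3225, 0.2124]
tool_rot: [2.469, 1.497, 1.686]
contact_force: [-0.6, -0.1, -0.2]
opening: 0.0462
time: 85.95
tool_pos: [0.4575, 0.1282, 0.3118]
tool_rot: [2.472, 1.498, 1.684]
contact_force: [0.4, 0.6, 0.0]
opening: 0.0459
s,off,h [181.1  16.3 305.8] F [0.4 0.6 0. ] open 45.9 t 85.95
scene 1 top z 222.0 top c [441. 322. 216.] width<165 18.0 low c [445. 336. 142.]
scene 2 top z 222.0 top c [514. 323. 218.] width<165 14.0 low c [521. 325. 142.]
scene 3 top z 223.0 top c [576. 291. 218.] width<165 15.0 low c [584. 294. 142.]
top 1 top z 223.0 top c [441. 321. 217.] width<165 None low c None
top 2 top z 225.0 top c [514. 322. 219.] width<165 None low c None
top 3 top z 226.0 top c [577. 289. 219.] width<165 20.0 low c [574. 281. 137.]
45 [(-72, np.float64(29.6)), (-50, np.float64(29.9)), (-30, np.float64(29.7)), (-10, np.float64(30.1)), (10, np.float64(29.3)), (40, np.float64(14.1)), (60, np.float64(12.6)), (75, np.float64(13.4))]
-45 [(-72, np.float64(29.7)), (-50, np.float64(30.4)), (-30, np.float64(29.4)), (-10, np.float64(30.5)), (10, np.float64(29.7)), (40, np.float64(13.3)), (60, np.float64(9.5)), (75, np.float64(7.0))]
```

View pics/e2.png

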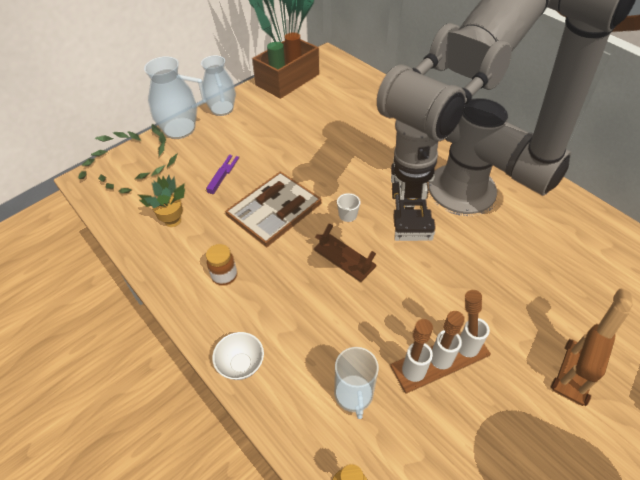

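All three dippers stand head up (heads at about (423,330), (454,323) and (473,300)). Both tools lie flat in the case at (273,205), and the jug, cup and honey jar look unmoved. Handing in.

```bash
python3 -c "
from cell import *
print(hand_in())"
```

```text
the job is handed in; nothing more can be done
None
```

I handed the job in at about 86 s. The hand-in gives no verdict; my last checks showed everything in place.

**What I did**
- **Cheese tools:** I laid the fork, then the cleaver, on the catches of its own cutout and pressed it home. The wrist force peaked at about 23 N for the fork and 28 N for the cleaver.
- **Dippers:** I turned all three on the rest. Each was laid across it by the butt, regripped by the head, left to swing handle-down in a light 3 N grip, and stood back in its own crock.

**Last checks (depth images and a final picture)**
- **Dippers:** All three are head up in their crocks with tops about 218 mm above the table, so the butts are on the floors. Dipper 1 leans the most, about 10°.
- **Tools:** Both handles are level at about 30 mm, the height given for fully home.
- **Bystanders:** The jug, cup and honey jar look unmoved. I compared pictures but did not measure them.
- **Robot:** The gripper is clear of everything.

**What went wrong on the way**
- Joint 6 reached its limit while carrying the first dipper, which left the tool tilted about 4° for the rest of the run. I allowed for that in later moves.
- Each dipper slipped about 11 mm in the jaws while being laid on the rest. I corrected this each time with a firmer pull.

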